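# Put the spices away in the roll-top box and hang up the board

## Task

Clear up after cooking: roll the slatted cover of the wooden spice box fully open, stand every spice jar and every small spice tin that is out on the island, as many as there are, upright on the floor of the box, then roll the cover fully shut again. Also take the small serving board out of the copper rack and hang it straight, handle up, on the free screw of the dark hanger stand: pass the round part of its keyhole over the screw head, then draw the board down until the screw sits at the end of the slot. Leave the mug and the big sweet jar where they are.

Things in the scene. Friction and masses are not known exactly. Their poses are not given: they have to be found in the camera images.
- spice_box: fixed roll-top spice box of pale wood, 300 long (its y), 284 deep (its x), 227 mm high; origin at the centre of its underside, z up, front towards its -x. Two round-topped end cheeks 12 mm thick, 276 mm apart inside; flat floor at z = 0.020 from x = -0.10 to +0.10; fixed front lip, top at x = -0.13, z = 0.054; a fixed rear shell runs from the crown (x = +0.017) down the back
- box_track (a point): midpoint of the axis of the cover's circular track, in the box at x = 0, y = 0, z = 0.085, axes as the box; the axis runs along y, the slats' outer radius is 0.1335. Fully open, the box is clear from above from the lip to x = +0.02; shut, there is headroom for jars 106 mm tall with centres from x = -0.085 to +0.05
- cover (a joint): angle of the slatted tambour cover in rad: 0 = fully shut on the front lip, growing as it rolls up and back; 1.95 = fully open. It starts shut or up to 0.3 ajar, moves stiffly (about 3 to 6 N at the handle) and stays where it is left
- cover_handle (a point): centre of the cover's dark steel pull bar: round, 10 mm thick, 100 mm long, parallel to the box's y, on a post at each end; its axis is 0.172 from the track axis and 38 mm off the slats. At joint value q it stands in the box at x = -0.172 cos(q + 0.05), z = 0.085 + 0.172 sin(q + 0.05). The point's axes turn with the cover; at q = 0 they are the box's
- box_floor (a point): point on the box's floor, midway along it and 55 mm towards the front from its middle, axes as the box: the area open from above where jars and tins go lies along y through it. A partition 8 mm thick, its top 56 mm above the floor, stands across the box at box y = 0.004 to 0.012
- hanger: fixed dark wooden hanger stand: foot 85 x 270 mm, upright panel 18 mm thick and 270 mm wide, its top at z = 0.190. Origin at the centre of the underside, z up; front is -x; the panel's front face is at x = -0.009. Two round-headed screws stick out of the front at z = 0.165: at y = +0.068 a round cork trivet, 107 mm across, already hangs; the one at y = -0.068 is free
- screw (a point): the free screw of the hanger: the middle of its bare shank, 9 mm in front of the panel; axes as the hanger (the screw points to -x). Shank 6 mm thick with 18 mm bare between panel and head; head 16 mm across and 4 mm thick
- board_handle (a point): centre of the handle of the small wooden serving board, 175 mm above its bottom edge. Board 14 mm thick (its x), 120 mm wide (its y), body 140 mm high, then a handle 30 mm wide up to 205 mm. It starts on edge, handle up, in the copper rack, bottom edge at z = 0.004, leaning up to 0.15 rad
- board_hole (a point): centre of the round part of the board's keyhole, 25 mm across, 92 mm above the bottom edge, right through the board along its x, the same from both faces; axes as the board. From it a slot 10 mm wide runs up to its closed end 28 mm above this point
- board_slot_end (a point): where the screw's axis lies in the keyhole when the board hangs: middle of the board's thickness, 117 mm above its bottom edge, 25 mm above board_hole and 58 mm below board_handle; axes as the board
- copper_rack: fixed copper wire rack, 52 x 49 x 80 mm, that the board stands in at the start; origin at the centre of its foot; the board stands in the 24 mm gap between its two loops, which are 74 mm high and lie along its y
- spice_jar_a_mid (a point): glass spice jar with green lid and green label, 46 mm across and 106 mm tall, standing; the point is its centre, half-way up; z is up. Absent (None) on some days
- spice_jar_b_mid (a point): glass spice jar with green lid and brown and cream label, 46 mm across and 106 mm tall, standing; the point is its centre, half-way up; z is up. Absent (None) on some days
- spice_jar_c_mid (a point): glass spice jar with green lid and red and cream label, 46 mm across and 106 mm tall, standing; the point is its centre, half-way up; z is up. Absent (None) on some days
- tin_red_mid (a point): flat round aluminium spice tin with a red lid, 50 mm across and 36 mm tall; the point is its centre, half-way up; z is up. Absent (None) on some days
- tin_yellow_mid (a point): flat round aluminium spice tin with a yellow lid, 50 mm across and 36 mm tall; the point is its centre, half-way up; z is up. Absent (None) on some days
- tin_teal_mid (a point): flat round aluminium spice tin with a teal lid, 50 mm across and 36 mm tall; the point is its centre, half-way up; z is up. Absent (None) on some days
- mug: pink and white mug, 105 mm tall, origin under its middle; not to be disturbed
- cookie_jar: tall jar of coloured sweets with red lid, 81 mm across, 163 mm tall, origin under its middle; not to be disturbed
Things that resemble listed ones, but are neither listed nor needed, are in the scene too. What is shaped like the part that bears tin_yellow_mid but green or purple is not meant.

How it is judged:
By the outcome, as a careful person would: the job done as asked, in the order asked, and still so for the second after the job is handed in, with the robot touching nothing.
Of spice_jar_a, spice_jar_b, spice_jar_c only 1 to 2 are there at a start; the rules pass over those that are not, and their reading is None.
Of tin_red, tin_yellow, tin_teal only 1 to 2 are there at a start; the rules pass over those that are not, and their reading is None.
At some moment in a run one of tin_red, tin_yellow, tin_teal may be knocked a few centimetres aside while the robot is not near it.
It also fails if it takes over 210 s, if anything falls off the work surface, if the arm or the gripper's body presses on something with over 40 N, if the wrist force passes 120 N, or if a joint passes its speed limit or range.

## Robot

A 6-joint arm with a two-finger parallel gripper is mounted at the origin on the work surface; the furniture and walls round the work are solid. World frame = base frame: x ahead of the robot, y to its left, z up, the work surface at z = 0. Lengths are in mm, angles in rad, forces in N, time in s.
With the tool pointing down it reaches from about 300 to 775 mm from the base axis. Payload 14.6 kg.
Tool frame: the origin (TCP) lies on the centre line of the jaws, within the pads' length; the fingertips stand 19 mm ahead of it and the grasp point (between the pads) is the TCP (bot.tip_reach is the distance from the TCP to the fingertips, in mm); y points along the fingers, x is the direction in which the jaws open and shut, and the axes are right-handed (so a half turn about y gives the same grasp; the last joint's range is limited). The gripper opens to 85 mm and grips with 20 to 120 N. Pads are 22 mm wide; open, the fingers measure 114 mm over their backs; the gripper's body (76 mm by 85 mm) begins 54 mm behind the grasp point. The pads swing forward as they close: fully open they stand 13 mm farther back than shut.
Start: joints at [-1.272, 0.3, 1.521, -0, 1.321, -0.067], TCP at [196.726, -513.604, 250.281] pointing down, gripper open.
Joint ranges: [-3.03, 3.03], [-0.79, 2.21], [0.23, 2.52], [-1.04, 4.18], [0, 3.07], [-2.55, 2.55]. Speed limits (rad/s): [2.22, 2.22, 2.57, 3.14, 3.14, 3.14].

## Interface

Orientations are given as a unit quaternion [w, x, y, z].
In Python, from rig import bot gives the robot as it stands. Calls block until the motion is done:
- bot.move_to(position, orientation): joint-space move of the TCP to a pose.
- bot.servo_line(position, attitude=None, speed=150, until_force=None): straight line of the TCP; attitude=None keeps the orientation; speed is the mean speed in mm/s. With until_force (N) it stops when the force on the tool has changed by that much, and returns True; else False.
- bot.move_joints(angles): joint-space move.
- bot.move_gripper(opening, grip_force=None): finger opening in mm; grip_force is the grip in N (None keeps the last); returns when the fingers have stopped.
- bot.dwell(seconds).
- bot.ik(position, orientation): joint angles nearest the present ones, or None.
- bot.read_state(): the state.
- bot.read_camera(name): name is "side" or "top" or "wrist"; returns a dict with "image" (480x640x3 uint8, blue, green, red), "depth" (480x640 float32, mm along the optical axis (not along the pixel's ray), 0 where there is no reading), "fovy" (degrees; the focal length in pixels is half the picture's height over the tangent of half this angle, whatever the lens; pixels are square), "cx", "cy" (the principal point, pixels), "k1" (the pictures are not rectified: a ray, as slopes to the right and down, at radius r is drawn at 1 + k1 r^2 times it, then the intrinsics apply), "eye" and "attitude" of the camera in the world; the wrist camera has in their place "mount" (4x4, takes a point from camera to tool coordinates, whose origin is the TCP and whose axes are the tool frame's). Camera axes: x right, y down, z forward; pixel columns grow to the right and rows downward; lengths in mm; the calibration is good to about 2 mm. A picture is of the moment at which its call begins: read the wrist's pose just before it.
A pose or a line that the arm cannot do raises bot.MotionError and nothing moves.
- bot.finish_job(): hands the job in, once; it reports no verdict.
The state is a dict: "clock": time; "joint_positions": joint angles; "qvel": joint speeds; "effort": joint torques, N m; "ee_pos": TCP position; "tool_rot": TCP orientation; "ft_force": force on the tool from outside, world axes, zero at the start; "moment": the same for the moment, N m; "grip_width": finger opening in mm.
Only numpy, scipy, OpenCV 4.12 (cv2) and the standard library are available. Lean on these libraries where they do the work, as an engineer would, in place of code of your own. Each camera call takes 0.05 s, during which the arm holds its last target.

## Working session

There is one attempt and no reset: what is moved stays moved. The work goes in short steps, each a Python script; the robot and the scene stay as the last script left them, time stands still between calls to the robot, and variables do not carry over. Pictures are saved under pics/ and viewed, and the job is handed in when it is done.

```bash
ls; mkdir -p pics; python3 - <<'E'
from rig import bot
import cv2,numpy as np
s=bot.read_state();print({k:np.round(v,3).tolist() for k,v in s.items()})
for n in("top","side","wrist"):
    c=bot.read_camera(n);cv2.imwrite(f"pics/{n}0.png",c["image"])
    print(n,{k:(np.round(v,4).tolist()) for k,v in c.items() if k not in("image","depth")})
E
```

```text
pics
{'clock': 0.0, 'joint_positions': [-1.272, 0.3, 1.522, 0.0, 1.321, -0.067], 'qvel': [0.001, 0.001, 0.0, -0.0, 0.003, 0.001], 'effort': [0.001, -54.35, -36.18, 0.0, 0.004, -0.0], 'ee_pos': [196.652, -513.397, 249.701], 'tool_rot': [0.583, -0.582, 0.401, -0.4], 'ft_force': [0.826, 0.814, -0.583], 'moment': [-0.033, 0.007, -0.003], 'grip_width': 85.385}
top {'fovy': 50.2756, 'cx': 321.3944, 'cy': 245.7979, 'k1': -0.0815, 'eye': [282.3336, 49.4289, 1314.2077], 'attitude': [-0.0397, 0.7133, -0.6986, 0.0396]}
side {'fovy': 42.7044, 'cx': 316.1865, 'cy': 235.4605, 'k1': -0.0358, 'eye': [-348.2271, 498.1435, 1283.3303], 'attitude': [0.1603, -0.4667, 0.826, -0.2723]}
wrist {'fovy': 70.7929, 'cx': 319.2493, 'cy': 244.1662, 'k1': -0.0587, 'mount': [[1.0, -0.0003, 0.0005, -0.4485], [-0.0006, -0.328, 0.9447, -123.5916], [-0.0002, -0.9447, -0.328, 84.8665], [0.0, 0.0, 0.0, 1.0]]}
```

View pics/top0.png

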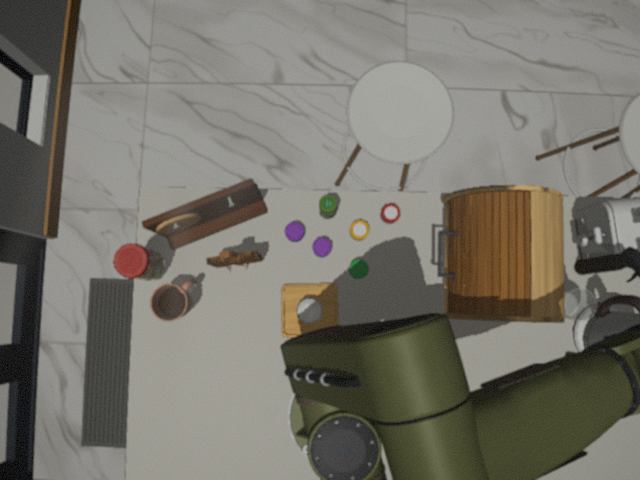

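View pics/side0.png

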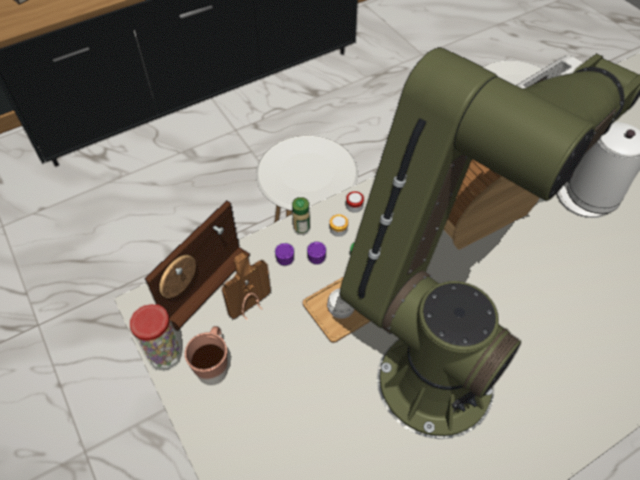

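View pics/wrist0.png

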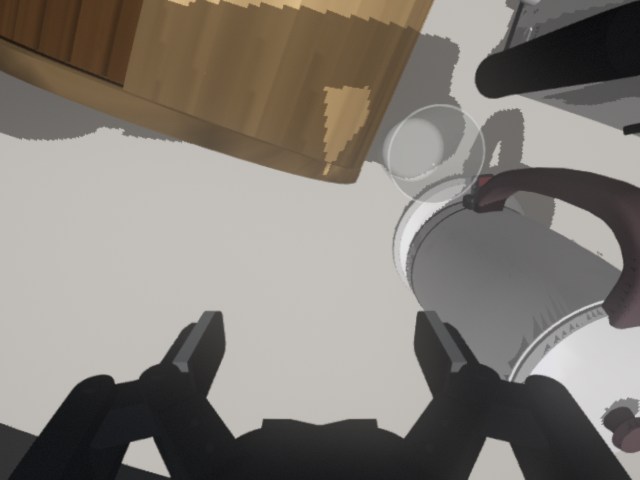

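```bash
cat > h.py <<'E'
from rig import bot
import cv2,numpy as np
from scipy.spatial.transform import Rotation as R
def rot(q): return R.from_quat([q[1],q[2],q[3],q[0]]).as_matrix()
def quat(M):
    q=R.from_matrix(M).as_quat(); return [q[3],q[0],q[1],q[2]]
class Cam:
    def __init__(s,n):
        st=bot.read_state() if n=="wrist" else None
        c=bot.read_camera(n); s.im=c["image"]; s.d=c["depth"]
        f=240/np.tan(np.radians(c["fovy"])/2)
        s.K=np.array([[f,0,c["cx"]],[0,f,c["cy"]],[0,0,1]]); s.D=np.array([c["k1"],0,0,0,0.])
        if n=="wrist":
            T=np.eye(4);T[:3,:3]=rot(st["tool_rot"]);T[:3,3]=st["ee_pos"]
            M=T@np.array(c["mount"]); s.Rm=M[:3,:3]; s.e=M[:3,3]
        else: s.Rm=rot(c["attitude"]); s.e=np.array(c["eye"])
    def rays(s,px):
        p=cv2.undistortPoints(np.array(px,float).reshape(-1,1,2),s.K,s.D).reshape(-1,2)
        return np.c_[p,np.ones(len(p))]
    def plane(s,px,z):
        r=s.rays(px)@s.Rm.T
        return s.e+r*((z-s.e[2])/r[:,2])[:,None]
    def pts(s,px):   # via depth
        px=np.array(px).reshape(-1,2).astype(int)
        return s.e+(s.rays(px)*s.d[px[:,1],px[:,0]][:,None])@s.Rm.T
    def cloud(s):
        u,v=np.meshgrid(np.arange(640),np.arange(480))
        return s.pts(np.c_[u.ravel(),v.ravel()]).reshape(480,640,3)
    def proj(s,P):
        P=(np.array(P,float).reshape(-1,3)-s.e)@s.Rm
        return cv2.projectPoints(P,np.zeros(3),np.zeros(3),s.K,s.D)[0].reshape(-1,2)
def crop(im,x0,y0,x1,y1,name,k=4):
    cv2.imwrite("pics/"+name,cv2.resize(im[y0:y1,x0:x1],None,fx=k,fy=k,interpolation=cv2.INTER_CUBIC))
E
python3 - <<'E'
from h import *
t=Cam("top"); s=Cam("side")
for n,p in dict(jar=(328,205),grn=(358,268),p1=(295,231),p2=(322,246),yel=(360,229),red=(391,212),handle=(437,250)).items():
    print(n,t.pts([p]).round(0))
crop(t.im,270,180,420,290,"c_top.png",5); crop(s.im,220,170,400,290,"c_side.png",4)
crop(t.im,130,170,290,290,"c_top2.png",5);crop(t.im,420,170,580,330,"c_top3.png",4)
E
```

```text
jar [[517.  37. 106.]]
grn [[373. -42.  32.]]
p1 [[463. 119.  31.]]
p2 [[426.  50.  30.]]
yel [[471. -46.  33.]]
red [[ 516. -123.   39.]]
handle [[ 410. -217.  142.]]
```

View pics/c_top.png

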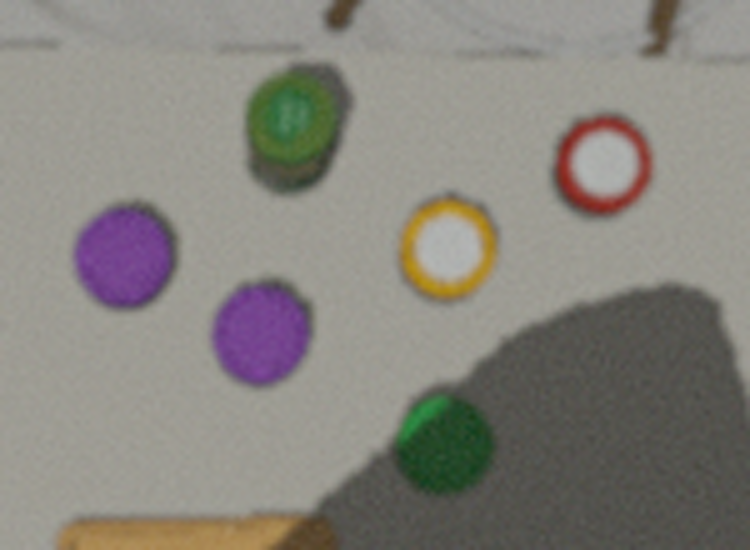

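View pics/c_side.png

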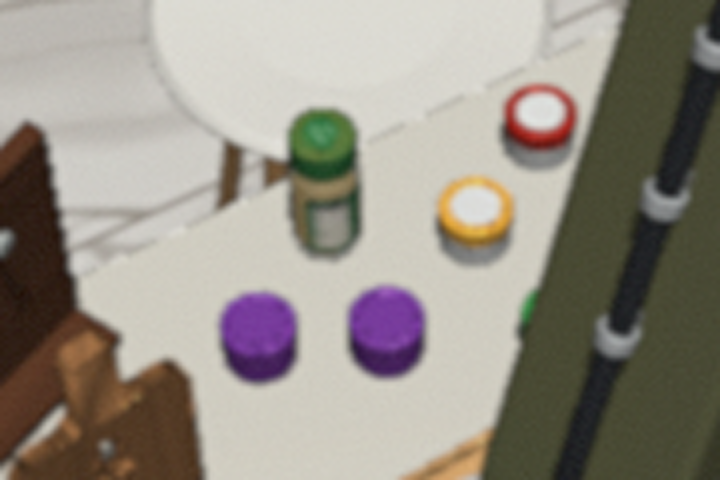

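View pics/c_top2.png

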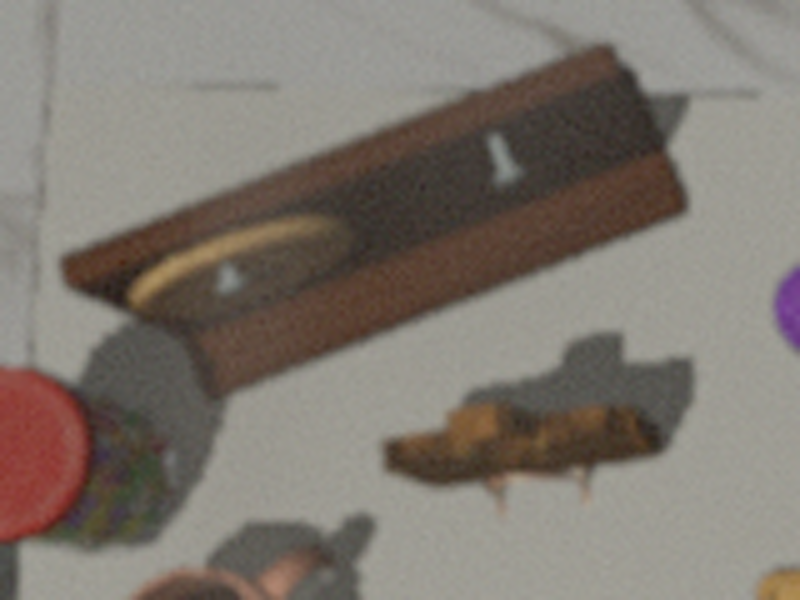

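View pics/c_top3.png

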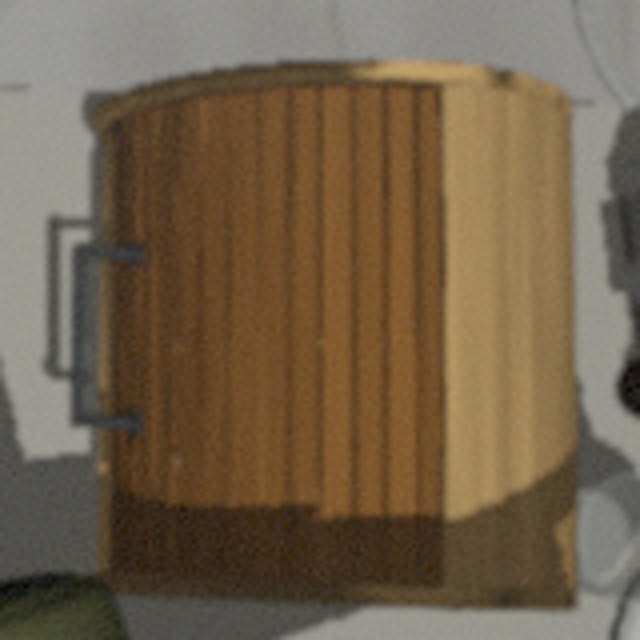

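```bash
python3 - <<'E'
from h import *
t=Cam("top")
C=t.cloud()
sub=C[170:335,425:585].reshape(-1,3)
hi=sub[(sub[:,2]>120)&(sub[:,2]<232)]
print(len(hi)); 
r=cv2.minAreaRect(hi[:,:2].astype(np.float32)); print("z>120",r)
hh=sub[(sub[:,2]>180)&(sub[:,2]<232)]
r=cv2.minAreaRect(hh[:,:2].astype(np.float32)); print("z>180",r)
# visualise depth height map
z=np.clip(C[...,2],0,260).astype(np.uint8); cv2.imwrite("pics/hz.png",cv2.resize(z[170:335,420:590],None,fx=4,fy=4,interpolation=cv2.INTER_NEAREST))
# fit cylinder: z = zc + sqrt(r^2 - u^2), u = n.(xy)-c , slats interior
m=C[200:290,455:555].reshape(-1,3); m=m[(m[:,2]>120)&(m[:,2]<230)]
from scipy.optimize import least_squares
def f(p):
    th,c,rad=p; u=m[:,0]*np.cos(th)+m[:,1]*np.sin(th)-c
    return np.sqrt(u**2+(m[:,2]-85)**2)-rad
o=least_squares(f,[np.pi/2*-1,350,135],loss="soft_l1");print(o.x,np.degrees(o.x[0]),np.std(o.fun))
E
```

```text
14988
z>120 ((400.9231262207031, -366.925048828125), (299.9291076660156, 301.68609619140625), 89.50224304199219)
z>180 ((400.9530334472656, -387.5647888183594), (211.66819763183594, 301.74700927734375), 89.02466583251953)
[ -1.58978384 387.04547527 136.63745341] -91.08790446336148 3.0009019083531845
```

View pics/hz.png

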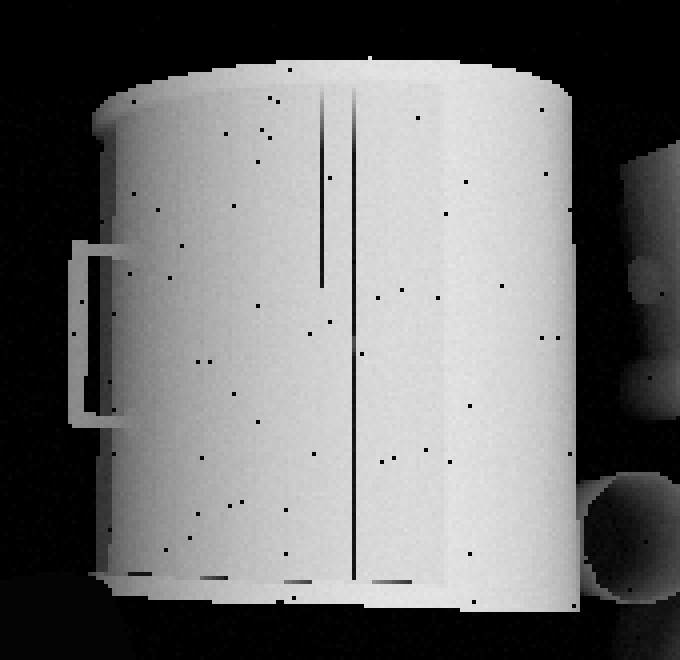

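```bash
python3 - <<'E'
from h import *
from scipy.optimize import least_squares
t=Cam("top");C=t.cloud()
m=C[200:290,452:522].reshape(-1,3); m=m[(m[:,2]>140)&(m[:,2]<230)]
def f(p,rad=133.5):
    th,c=p; u=m[:,0]*np.cos(th)+m[:,1]*np.sin(th)-c
    return np.sqrt(u**2+(m[:,2]-85)**2)-rad
o=least_squares(f,[-np.pi/2,390],loss="soft_l1");print(o.x,np.std(o.fun),f(o.x).mean())
# rear shell
m=C[200:290,534:560].reshape(-1,3); m=m[(m[:,2]>100)&(m[:,2]<235)]
o2=least_squares(lambda p:f(p[:2],p[2]),[-np.pi/2,390,136],loss="soft_l1");print(o2.x,np.std(o2.fun))
# lateral edges of box in hi points at several columns
for col in range(460,560,15):
    z=C[:,col,2]; rows=[r for r in range(172,330) if 140<z[r]<235]
    a,b=C[rows[0],col],C[rows[-1],col]; print(col,a.round(0),b.round(0),(a+b)[0]/2)
# bar
B=C[232:276,437:441].reshape(-1,3); B=B[B[:,2]>90]
print(len(B),B.mean(0),np.percentile(B[:,2],[5,50,95]))
for r in range(230,280,6): print(r,C[r,436:443].round(0).tolist())
E
```

```text
[ -1.59235141 380.80830295] 2.1189485142736433 -0.20529045703971252
[ -1.58928109 380.60886607 140.96911706] 1.5321352495067266
460 [ 550. -268.  156.] [ 253. -265.  159.] 401.4395346192295
475 [ 550. -293.  191.] [ 252. -289.  191.] 400.8237435283416
490 [ 551. -322.  208.] [ 255. -318.  207.] 403.07556334252115
505 [ 549. -352.  220.] [ 256. -347.  218.] 402.37694116260184
520 [ 549. -384.  224.] [ 252. -378.  223.] 400.51800224275314
535 [ 548. -418.  224.] [ 250. -412.  221.] 398.9646237399574
550 [ 547. -458.  212.] [ 250. -450.  210.] 398.67385530493925
173 [ 400.87231871 -219.48876777  145.13886257] [133.64908005 138.65084188 142.70748767]
230 [[479.0, -248.0, -5.0], [478.0, -250.0, -2.0], [457.0, -220.0, 139.0], [458.0, -223.0, 137.0], [457.0, -224.0, 140.0], [458.0, -228.0, 135.0], [479.0, -263.0, -2.0]]
236 [[462.0, -247.0, -0.0], [444.0, -219.0, 134.0], [443.0, -220.0, 140.0], [443.0, -222.0, 141.0], [443.0, -225.0, 139.0], [443.0, -227.0, 139.0], [463.0, -262.0, 0.0]]
242 [[447.0, -247.0, -2.0], [430.0, -218.0, 134.0], [429.0, -220.0, 139.0], [429.0, -223.0, 137.0], [429.
[... 375 characters left out ...]
314.0], [416.0, -262.0, -1.0]]
260 [[400.0, -247.0, -2.0], [388.0, -218.0, 134.0], [387.0, -220.0, 139.0], [387.0, -222.0, 141.0], [387.0, -224.0, 141.0], [388.0, -228.0, 134.0], [400.0, -262.0, 0.0]]
266 [[384.0, -245.0, 4.0], [374.0, -218.0, 135.0], [373.0, -220.0, 139.0], [373.0, -221.0, 141.0], [374.0, -225.0, 137.0], [384.0, -259.0, 2.0], [384.0, -261.0, 3.0]]
272 [[368.0, -246.0, -1.0], [360.0, -218.0, 136.0], [359.0, -219.0, 142.0], [359.0, -221.0, 141.0], [359.0, -223.0, 144.0], [369.0, -259.0, 1.0], [369.0, -262.0, -2.0]]
278 [[353.0, -246.0, 0.0], [353.0, -249.0, -1.0], [353.0, -251.0, 2.0], [353.0, -255.0, -3.0], [353.0, -257.0, -2.0], [353.0, -259.0, -0.0], [353.0, -262.0, -2.0]]
```

```bash
cat >> h.py <<'E'
TH=-1.590
BOX=np.array([401.,-388.6,0.])
bx=np.array([np.cos(TH),np.sin(TH),0]); by=np.array([-np.sin(TH),np.cos(TH),0]); bz=np.array([0,0,1.])
def box(x,y,z): return BOX+x*bx+y*by+z*bz
def hbar(q,r=172.): return box(-r*np.cos(q+.05),3.0,85+r*np.sin(q+.05))
def hatt(pitch,s):  # pointing dir pitch below horizontal into +bx
    d=np.cos(pitch)*bx-np.sin(pitch)*bz
    z=s*by; x=np.cross(d,z)
    return np.c_[x,d,z]
E
python3 - <<'E'
from h import *
print(hbar(.24))
for s in(1,-1):
  for p in np.arange(.2,2.0,.15):
    out=[]
    for q in (.0,.24,.6,1.,1.4,1.7,1.97):
        j=bot.ik(hbar(q),quat(hatt(p,s))); out.append('-' if j is None else 'Y%.1f/%.1f/%.1f'%(j[0],j[4],j[5]))
    print(s,round(p,2),out)
E
```

```text
[ 407.16436229 -223.87005083  134.18378272]
1 0.2 ['-', '-', '-', '-', '-', '-', '-']
1 0.35 ['-', '-', '-', '-', '-', '-', '-']
1 0.5 ['-', '-', '-', '-', '-', '-', '-']
1 0.65 ['-', '-', '-', '-', '-', '-', '-']
1 0.8 ['-', 'Y-0.2/0.9/2.0', 'Y-0.3/1.0/1.8', 'Y-0.4/1.0/1.7', 'Y-0.6/0.9/1.5', 'Y-0.6/0.8/1.4', 'Y-0.7/0.8/1.4']
1 0.95 ['Y-0.3/0.8/1.9', 'Y-0.3/0.9/1.8', 'Y-0.4/0.9/1.6', 'Y-0.5/1.0/1.5', 'Y-0.6/0.9/1.3', 'Y-0.7/0.9/1.2', 'Y-0.8/0.8/1.2']
1 1.1 ['Y-0.4/0.8/1.7', 'Y-0.4/0.9/1.6', 'Y-0.4/0.9/1.4', 'Y-0.5/1.0/1.3', 'Y-0.7/1.0/1.1', 'Y-0.7/1.0/1.0', 'Y-0.8/0.9/1.0']
1 1.25 ['Y-0.4/0.8/1.5', 'Y-0.4/0.9/1.4', 'Y-0.5/1.0/1.3', 'Y-0.6/1.1/1.1', 'Y-0.7/1.1/1.0', 'Y-0.8/1.1/0.9', 'Y-0.8/1.1/0.9']
1 1.4 ['Y-0.5/0.8/1.2', 'Y-0.5/0.9/1.2', 'Y-0.6/1.0/1.1', 'Y-0.7/1.1/1.0', 'Y-0.8/1.2/0.9', 'Y-0.8/1.2/0.8', 'Y-0.9/1.2/0.8']
1 1.55 ['Y-0.6/0.9/1.0', 'Y-0.6/1.0/1.0', 'Y-0.6/1.1/1.0', 'Y-0.7/1.2/0.9', 'Y-0.8/1.3/0.8', 'Y-0.9/1.3/0.7', 'Y-0.9/1.3/0.7']
1 1.7 ['Y-0.6/1.0/0.9', 'Y-0.6/1.1/0.9', 'Y-0.7/1.2/0.9', 'Y-0.8/1.4/0.8', 'Y-0.8/1.4/0.7', 'Y-0.9/1.5/0.7', 'Y-0.9/1.5/0.6']
1 1.85 ['Y-0.
[... 650 characters left out ...]
.0/-2.1', 'Y-0.8/0.9/-2.2']
-1 1.25 ['Y-0.4/0.8/-1.7', 'Y-0.4/0.9/-1.8', 'Y-0.5/1.0/-1.9', 'Y-0.6/1.1/-2.0', 'Y-0.7/1.1/-2.2', 'Y-0.8/1.1/-2.2', 'Y-0.8/1.1/-2.3']
-1 1.4 ['Y-0.5/0.8/-1.9', 'Y-0.5/0.9/-2.0', 'Y-0.6/1.0/-2.0', 'Y-0.7/1.1/-2.1', 'Y-0.8/1.2/-2.3', 'Y-0.8/1.2/-2.3', 'Y-0.9/1.2/-2.4']
-1 1.55 ['Y-0.6/0.9/-2.1', 'Y-0.6/1.0/-2.1', 'Y-0.6/1.1/-2.2', 'Y-0.7/1.2/-2.3', 'Y-0.8/1.3/-2.3', 'Y-0.9/1.3/-2.4', 'Y-0.9/1.3/-2.5']
-1 1.7 ['Y-0.6/1.0/-2.2', 'Y-0.6/1.1/-2.2', 'Y-0.7/1.2/-2.3', 'Y-0.8/1.4/-2.3', 'Y-0.8/1.4/-2.4', 'Y-0.9/1.5/-2.5', 'Y-0.9/1.5/-2.5']
-1 1.85 ['Y-0.7/1.1/-2.4', 'Y-0.7/1.2/-2.3', 'Y-0.7/1.3/-2.4', 'Y-0.8/1.5/-2.4', 'Y-0.9/1.6/-2.5', 'Y-0.9/1.6/-2.5', 'Y-1.0/1.6/-2.5']
```

```bash
python3 - <<'E'
from h import *
s=bot.read_state(); p=np.array(s["ee_pos"])
bot.servo_line((p+[0,0,150]).tolist(),speed=200)
A=hatt(.85,1); d=A[:,1]
q=.24
bot.move_gripper(45)
pre=hbar(q)-d*110; print(pre, bot.ik((pre+[0,0,100]).tolist(),quat(A)))
bot.move_to((pre+[0,0,100]).tolist(),quat(A))
bot.move_to(pre.tolist(),quat(A))
t=Cam("top");cv2.imwrite("pics/top1.png",t.im); s=Cam("side");cv2.imwrite("pics/side1.png",s.im);w=Cam("wrist");cv2.imwrite("pics/wrist1.png",w.im)
print(bot.read_state()["clock"],bot.read_state()["ee_pos"])
E
```

```text
[ 408.55842768 -151.28529078  216.82462728] [-0.09463911 -0.02492922  1.86578241 -0.74693704  1.31980181  1.69656522]
3.9333 [ 409.39323541 -151.59100785  218.87065085]
```

View pics/top1.png

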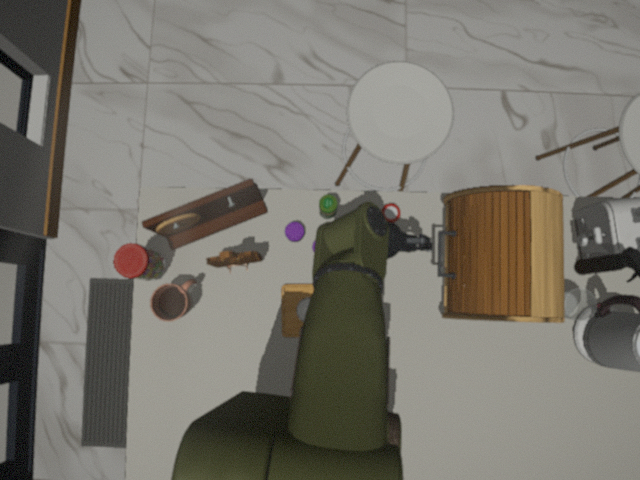

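View pics/wrist1.png

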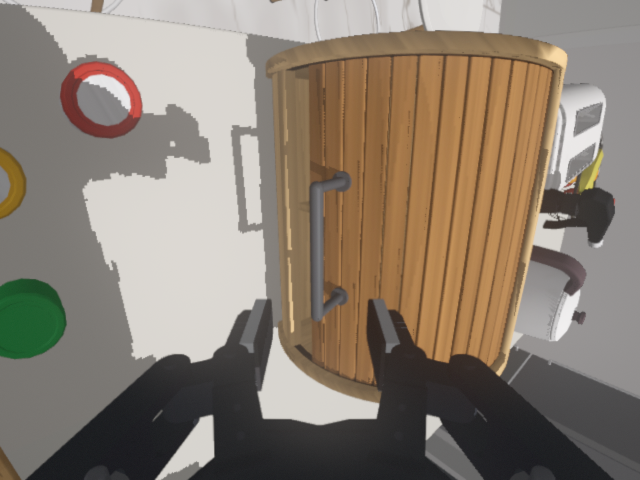

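View pics/side1.png

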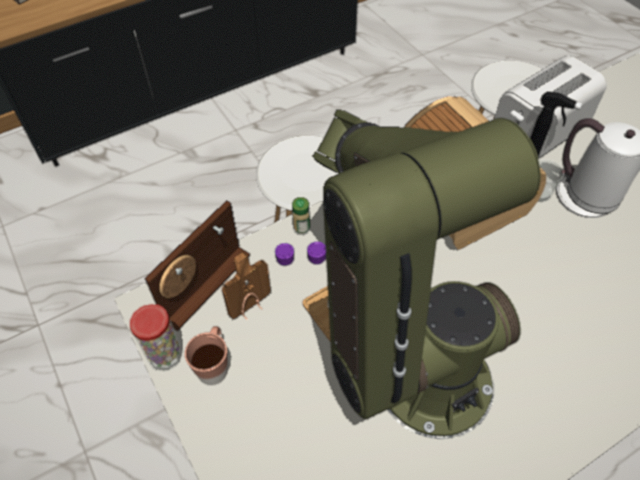

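```bash
python3 - <<'E'
from h import *
w=Cam("wrist");C=w.cloud()
for v in range(190,315,20):
    i=[u for u in range(308,328) if np.linalg.norm(C[v,u]-w.e)<330 and w.d[v,u]>0]
    P=C[v,i]; L=np.array([(P[:,1]-BOX[1]),P[:,2]])
    print(v,i[0],i[-1],P.mean(0).round(1),((P-BOX)@np.c_[bx,by,bz]).mean(0).round(1),w.d[v,i].min(),w.d[v,i].max())
print(w.proj([hbar(.24)+50*by,hbar(.24),hbar(.24)-50*by]))
E
```

```text
190 310 327 [ 452.2 -222.5  138.3] [-167.1   48.   138.3] 227.89 238.49963
210 310 327 [ 436.  -228.1  131.8] [-161.2   31.9  131.8] 231.9705 285.79514
230 310 327 [ 420.8 -227.8  131.6] [-161.1   16.7  131.6] 237.14041 290.74356
250 310 327 [ 405.1 -227.4  131.7] [-161.2    1.   131.7] 242.68805 295.82584
270 311 327 [ 388.5 -227.7  131.6] [-160.7  -15.6  131.6] 246.74075 303.16946
290 311 327 [ 371.4 -227.2  131.7] [-160.8  -32.7  131.7] 252.55615 309.1716
310 311 327 [ 358.7 -220.9  138.2] [-166.9  -45.5  138.2] 257.76904 271.24948
[[317.08065296 181.74209204]
 [317.37217546 249.44600008]
 [317.63540013 308.85511517]]
```

```bash
cat >> h.py <<'E'
def tool(): 
    s=bot.read_state(); return np.array(s["ee_pos"]),rot(s["tool_rot"]),s
def barpose(q,pitch,back=6):
    A=hatt(pitch,1); return (hbar(q)-A[:,1]*back).tolist(),quat(A)
E
python3 - <<'E'
from h import *
p,a=barpose(.24,.85)
bot.move_gripper(30)
r=bot.servo_line(p,a,speed=80,until_force=15); print("hit",r)
w=Cam("wrist");cv2.imwrite("pics/wrist2.png",w.im)
bot.move_gripper(0,40)
s=bot.read_state();print(s["clock"],s["grip_width"],s["ft_force"],s["ee_pos"],p)
w=Cam("wrist");cv2.imwrite("pics/wrist3.png",w.im)
E
```

```text
hit False
6.1 8.175753026083594 [-0.45797321  5.08659677  2.42636102] [ 407.37167803 -219.65402697  138.86387284] [407.24040222487855, -219.91088209558174, 138.69146514887348]
```

View pics/wrist3.png

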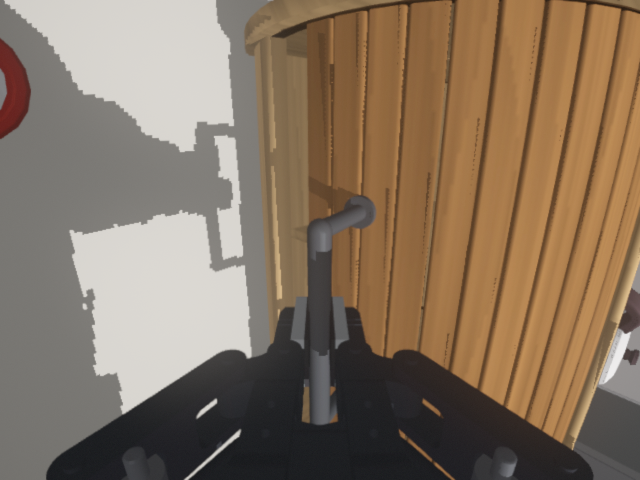

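```bash
python3 - <<'E'
from h import *
for q in np.arange(.34,1.96,.1).tolist()+[1.96]:
    p,a=barpose(q,np.interp(q,[.24,1.95],[.85,1.65]))
    h=bot.servo_line(p,a,speed=60,until_force=60)
    s=bot.read_state(); print(round(q,2),np.round(s["ft_force"],1),round(s["grip_width"],1),np.round(np.array(s["ee_pos"])-p,1),h)
    if h: break
print(s["clock"])
w=Cam("wrist");cv2.imwrite("pics/wrist4.png",w.im);w=Cam("top");cv2.imwrite("pics/top4.png",w.im)
E
```

```text
0.34 [-1.2  6.5  3.8] 8.1 [0.2 0.1 0.2] False
0.44 [-0.5  7.8  4.9] 8.5 [0.1 0.2 0.2] False
0.54 [-2.2  9.1  7.1] 8.1 [0.1 0.2 0.4] False
0.64 [-2.6  9.5 10.3] 8.2 [0.1 0.1 0.5] False
0.74 [0.3 3.6 6.2] 8.5 [ 0.1 -0.2  0.2] False
0.84 [-0.5  3.9  7.3] 8.3 [ 0.1 -0.1  0.3] False
0.94 [0.6 3.2 8.7] 8.2 [ 0.2 -0.1  0.4] False
1.04 [0.1 2.2 9. ] 8.4 [ 0.1 -0.2  0.5] False
1.14 [ 2.1 -1.2  5. ] 8.3 [ 0.1 -0.3  0. ] False
1.24 [ 3.6 -2.   5.6] 8.3 [ 0.1 -0.4  0.1] False
1.34 [ 2.7 -0.9  4.7] 7.9 [ 0.1 -0.6  0.2] False
1.44 [ 4.4 -1.9  0.8] 8.2 [-0.  -0.3 -0.4] False
1.54 [ 5.6 -2.4 -1.3] 8.4 [-0.  -0.4 -0.5] False
1.64 [ 4.2 -2.1 -1.6] 8.1 [-0.1 -0.6 -0.6] False
1.74 [ 5.2 -2.4 -1.9] 8.3 [-0.1 -0.8 -0.6] False
1.84 [ 4.5 -1.1 -1.9] 8.1 [-0.1 -0.9 -0.6] False
1.94 [0.7 6.6 4. ] 8.1 [-0.  0.  0.] False
1.96 [-7.1 34.1 19.6] 7.9 [0.1 2.7 1.3] False
13.9083
```

View pics/top4.png

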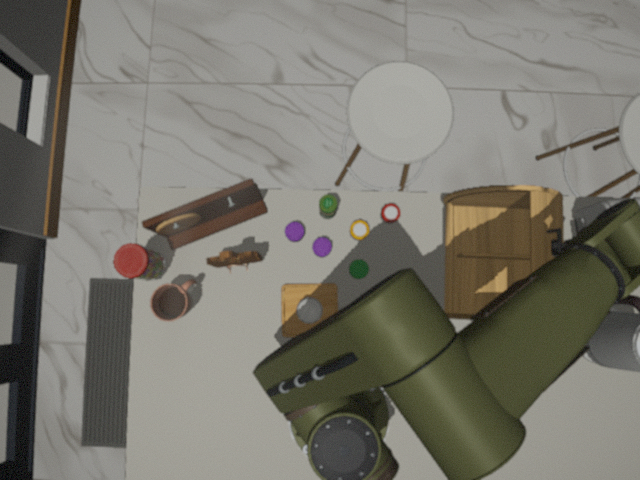

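View pics/wrist4.png

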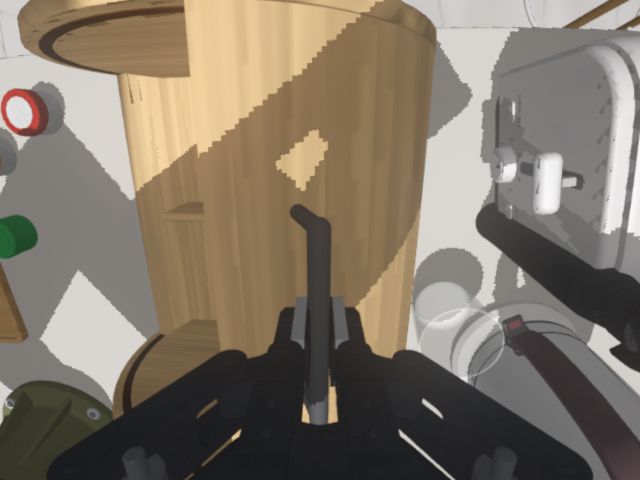

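```bash
cat >> h.py <<'E'
DOWN=lambda s=1: np.c_[s*bx,-bz,np.cross(s*bx,-bz)]
def find(col,zt,T=None,near=None):
    t=T or Cam("top"); hsv=cv2.cvtColor(t.im,cv2.COLOR_BGR2HSV)
    lo,hi={"red":((0,110,60),(8,255,255)),"yel":((17,120,100),(30,255,255)),"jar":((45,90,40),(75,255,255))}[col]
    m=cv2.inRange(hsv,lo,hi)
    if col=="red": m|=cv2.inRange(hsv,(172,110,60),(180,255,255))
    x0,y0,x1,y1=270,185,432,300
    k=np.zeros_like(m);k[y0:y1,x0:x1]=m[y0:y1,x0:x1]
    out=[]
    for c in cv2.findContours(k,cv2.RETR_EXTERNAL,cv2.CHAIN_APPROX_NONE)[0]:
        if cv2.contourArea(c)<80: continue
        (u,v),r=cv2.minEnclosingCircle(c); out.append((cv2.contourArea(c),(round(u,1),round(v,1)),round(r,1),t.plane([(u,v)],zt)[0].round(1)))
    return out
E
python3 - <<'E'
from h import *
p,A,_=tool()
bot.move_gripper(30)
bot.servo_line((p-A[:,1]*70).tolist(),speed=100)
t=Cam("top")
for c,z in(("jar",106),("red",36),("yel",36)): print(c,find(c,z,t))
for s in(1,-1):
  for P in([517,37,200],[517,37,75],[516,-123,26],[471,-46,26],box(-55,75,95),box(-55,-30,44),box(-55,-88,44),box(-55,-88,300)):
    j=bot.ik(list(map(float,P)),quat(DOWN(s))); print(s,None if j is None else np.round(j,2))
print(tool()[2]["clock"],tool()[0])
E
```

```text
jar [(237.5, (358.8, 268.8), 9.4, array([365.4, -38.6, 106. ])), (162.5, (328.0, 203.7), 8.9, array([520.5,  37.3, 106. ]))]
red [(247.0, (390.1, 212.7), 9.5, array([ 514.4, -121.6,   36. ]))]
yel [(373.5, (300.9, 291.4), 19.5, array([311. ,  99.7,  36. ])), (268.5, (359.3, 229.5), 9.8, array([469.7, -43.8,  36. ]))]
1 [ 0.    0.28  1.67 -0.    1.19  1.59]
1 [ 0.    0.45  1.77 -0.    0.92  1.59]
1 [-0.3   0.56  1.75 -0.    0.84  1.29]
1 [-0.17  0.46  1.91 -0.    0.77  1.42]
1 [-0.68  0.54  1.57 -0.    1.03  0.91]
1 [-0.8   0.47  1.83 -0.    0.84  0.79]
1 [-0.89  0.4   1.95 -0.    0.8   0.7 ]
1 [-0.89  0.05  1.7  -0.    1.39  0.7 ]
-1 [ 0.    0.28  1.67 -0.    1.19 -1.55]
-1 [ 0.    0.45  1.77 -0.    0.92 -1.55]
-1 [-0.3   0.56  1.75 -0.    0.84 -1.85]
-1 [-0.17  0.46  1.91 -0.    0.77 -1.73]
-1 [-0.68  0.54  1.57 -0.    1.03 -2.23]
-1 [-0.8   0.47  1.83 -0.    0.84 -2.36]
-1 [-0.89  0.4   1.95 -0.    0.8  -2.44]
-1 [-0.89  0.05  1.7  -0.    1.39 -2.44]
15.2583 [ 402.60225086 -465.4691332   316.80424214]
```

```bash
python3 - <<'E'
from h import *
p,A,_=tool()
Q=quat(DOWN())
bot.servo_line([p[0],p[1],380.],speed=200)
bot.move_to(box(-100,75,380).tolist(),Q)
bot.move_gripper(75,40)
bot.move_to([519,37,240],Q)
w=Cam("wrist");cv2.imwrite("pics/wrist5.png",w.im);t=Cam("top");cv2.imwrite("pics/top5.png",t.im)
print(w.proj([[519,37,106]]),tool()[2]["clock"],tool()[2]["ft_force"])
E
```

```text
[[318.68894432 239.04030542]] 18.4417 [-0.27549602 -0.36206599  0.22103074]
```

View pics/wrist5.png

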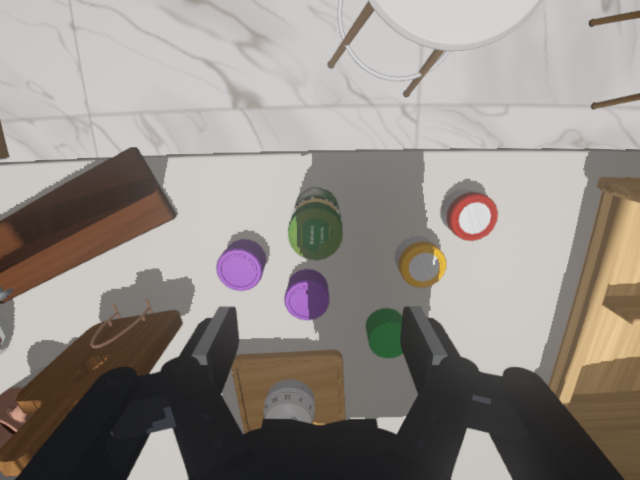

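View pics/top5.png

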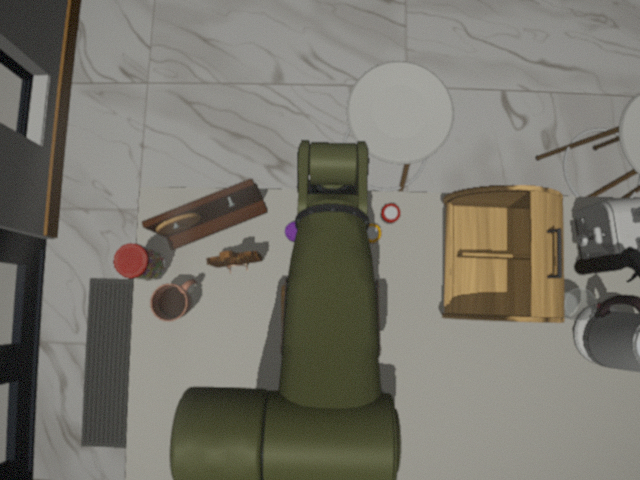

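```bash
python3 - <<'E'
from h import *
w=Cam("wrist");hsv=cv2.cvtColor(w.im,cv2.COLOR_BGR2HSV)
m=cv2.inRange(hsv,(40,80,30),(80,255,255)); k=np.zeros_like(m);k[195:262,280:350]=m[195:262,280:350]
c=max(cv2.findContours(k,cv2.RETR_EXTERNAL,cv2.CHAIN_APPROX_NONE)[0],key=cv2.contourArea)
print(cv2.minEnclosingCircle(c)); C=w.cloud(); 
P=C[195:262,280:350].reshape(-1,3); P=P[(P[:,2]>98)&(P[:,2]<115)]; print(len(P),(P.max(0)+P.min(0))/2,np.ptp(P,axis=0)); print(cv2.minEnclosingCircle(P[:,:2].astype(np.float32)))
print(w.plane([(315,232)],106))
t=P
E
```

```text
((324.5, 232.5), 22.5500431060791)
2382 [522.75576719  39.81486288 103.18608626] [44.85355043 43.96959505 10.24180054]
((522.6024169921875, 39.748836517333984), 22.584821701049805)
[[524.95461818  39.70786699 106.        ]]
```

```bash
cat >> h.py <<'E'
def pick(x,y,zg,open_=72,force=40,zu=240):
    Q=quat(DOWN())
    bot.move_gripper(open_)
    bot.move_to([x,y,zg+90],Q)
    h=bot.servo_line([x,y,zg],Q,speed=100,until_force=12)
    bot.move_gripper(0,force)
    s=bot.read_state();print("grip",h,s["grip_width"],s["ft_force"].round(1),s["ee_pos"].round(1))
    bot.servo_line([x,y,zg+180],speed=180)
    s=bot.read_state();print("lift",s["grip_width"],s["ft_force"].round(1))
def place(x,y,zg,open_=66):
    Q=quat(DOWN())
    P=lambda z: box(x,y,z).tolist()
    bot.move_to(P(320),Q)
    bot.servo_line(P(zg+15),Q,speed=150)
    h=bot.servo_line(P(zg-3),Q,speed=25,until_force=6)
    s=bot.read_state();print("down",h,s["ee_pos"].round(1),s["ft_force"].round(1))
    bot.move_gripper(open_)
    bot.servo_line(P(300),Q,speed=150)
    print(bot.read_state()["clock"])
E
python3 - <<'E'
from h import *
pick(523,39.5,75)
place(-55,72,95)
w=Cam("wrist");cv2.imwrite("pics/wrist6.png",w.im);t=Cam("top");cv2.imwrite("pics/top6.png",t.im)
E
```

```text
grip False 43.90632367323457 [-1.9  0.5  6.2] [523.3  39.5  75.6]
lift 44.19922319344998 [ 0.   0.3 -1.9]
down True [ 474.1 -335.    95.6] [-0.1  0.6  6.4]
27.0833
```

View pics/wrist6.png

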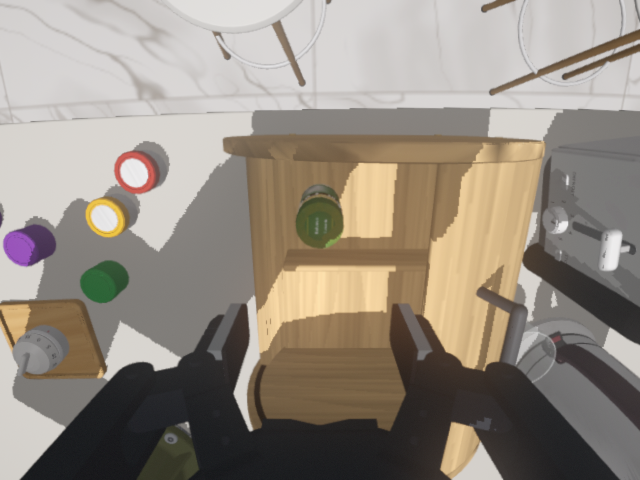

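```bash
cat >> h.py <<'E'
def tin(col,x,y,place_y):
    Q=quat(DOWN()); bot.move_to(box(-110,0,300).tolist(),Q)
    bot.move_to([x-30,y,190],Q)
    w=Cam("wrist"); hsv=cv2.cvtColor(w.im,cv2.COLOR_BGR2HSV)
    m=cv2.inRange(hsv,(0,110,60),(8,255,255))|cv2.inRange(hsv,(172,110,60),(180,255,255)) if col=="red" else cv2.inRange(hsv,(18,130,70),(32,255,255))
    cv2.imwrite(f"pics/w_{col}.png",w.im)
    C=w.cloud(); ok=(m>0)&(C[...,2]>24)&(C[...,2]<46)&(np.hypot(C[...,0]-x,C[...,1]-y)<90)
    P=C[ok]; c,r=cv2.minEnclosingCircle(P[:,:2].astype(np.float32)); print(col,len(P),c,r,"z",np.median(P[:,2]),(P.max(0)+P.min(0))/2)
    return c,r
E
python3 - <<'E'
from h import *
x,y=471,-45
for c in find("yel",36): print(c)
print(find("red",36))
print(tin("yel",x,y,-30))
E
```

```text
(245.5, (293.5, 291.5), 13.2, array([310.2, 118.3,  36. ]))
(268.5, (371.1, 232.7), 9.8, array([462.1, -73.5,  36. ]))
[(247.0, (390.4, 212.7), 9.4, array([ 514.5, -122.1,   36. ]))]
yel 1358 (463.45379638671875, -72.79592895507812) 24.20508575439453 z 35.7188908318345 [463.42726123 -72.80738348  32.30959914]
((463.45379638671875, -72.79592895507812), 24.20508575439453)
```

View pics/w_yel.png

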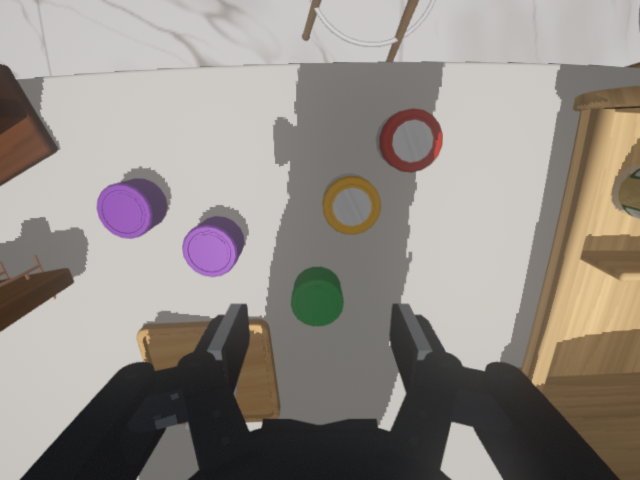

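```bash
python3 - <<'E'
from h import *
pick(463.4,-72.8,27,open_=68)
place(-55,-88,47)
c,r=tin("red",514,-122,0)
if 22<r<27:
    pick(c[0],c[1],27,open_=68)
    place(-55,-30,47)
w=Cam("wrist");cv2.imwrite("pics/wrist7.png",w.im)
bot.move_to(box(-150,30,330).tolist(),quat(DOWN()))
w=Cam("wrist");cv2.imwrite("pics/wrist7b.png",w.im);t=Cam("top");cv2.imwrite("pics/top7.png",t.im)
E
```

```text
grip False 48.974285524509995 [-1.8 -0.4  7.5] [463.8 -72.9  27.8]
lift 49.12788486080087 [-0.6 -0.3 -0.2]
down True [ 313.8 -331.6   47.3] [-1.7  0.1 -0.8]
37.7333
red 1309 (515.8848876953125, -121.26756286621094) 24.287723541259766 z 35.72057964907384 [ 516.12880758 -120.88501169   33.75145796]
grip False 48.733963936312634 [-1.6  0.9  5.1] [ 516.3 -121.4   27.8]
lift 48.71337012359851 [-0.3 -0.2 -1. ]
down True [ 371.9 -332.8   47.3] [ 0.7 -0.5  0.8]
47.9167
```

View pics/wrist7.png

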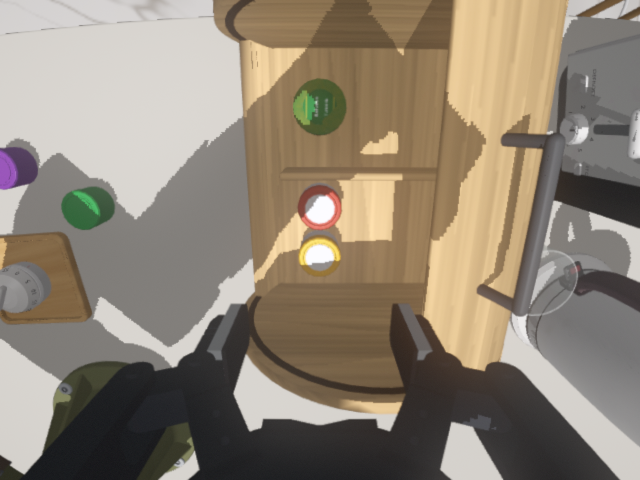

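View pics/top7.png

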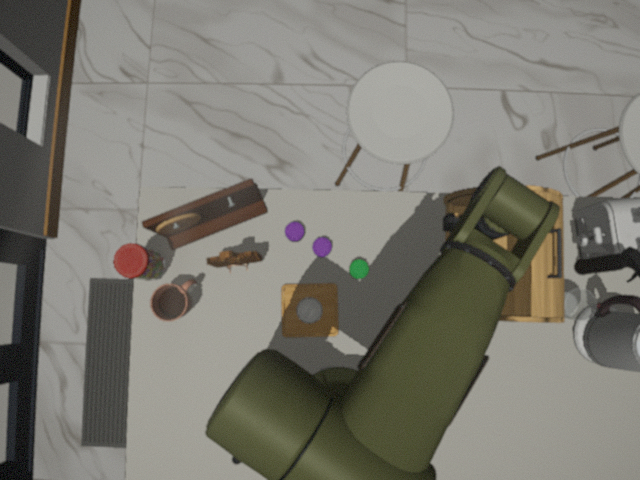

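```bash
python3 - <<'E'
from h import *
pt=lambda q: np.interp(q,[0,.24,1.95],[.95,.95,1.65])
A=hatt(1.65,1)
pre=hbar(1.95)-A[:,1]*90
for q in(0,-.03,.1,.24): print(bot.ik(*barpose(q,pt(q))) is not None)
bot.move_gripper(40,40)
bot.move_to((pre+[0,0,40]).tolist(),quat(A))
bot.servo_line(pre.tolist(),quat(A))
p,a=barpose(1.95,1.65)
print("hit",bot.servo_line(p,a,speed=80,until_force=12))
bot.move_gripper(0,40); s=bot.read_state();print(s["grip_width"],s["ft_force"].round(1))
if s["grip_width"]<12:
  for q in np.arange(1.85,0.0,-.1).tolist()+[0.0,-.015]:
    p,a=barpose(q,pt(q))
    h=bot.servo_line(p,a,speed=60,until_force=60)
    s=bot.read_state(); print(round(q,2),np.round(s["ft_force"],1),round(s["grip_width"],1),np.round(np.array(s["ee_pos"])-p,1),h)
    if h: break
print(s["clock"])
w=Cam("wrist");cv2.imwrite("pics/wrist8.png",w.im);t=Cam("top");cv2.imwrite("pics/top8.png",t.im)
E
```

```text
True
True
True
True
hit False
8.105213458741767 [-3.5 13.9  7.3]
1.85 [ 0.5  1.7 -1.5] 8.2 [0.1 0.2 0.1] False
1.75 [ 1.1 -0.3  2.6] 8.3 [ 0.1 -0.2  0.3] False
1.65 [-0.9 -0.9  7.8] 8.1 [ 0.1 -0.3  0.7] False
1.55 [-1.5  0.6  8.1] 8.6 [ 0.1 -0.3  0.6] False
1.45 [-0.5  0.1  8.9] 8.5 [ 0.1 -0.2  0.5] False
1.35 [-1.1  1.1  7.2] 8.6 [ 0.1 -0.   0.3] False
1.25 [-1.6  2.7  6.7] 8.1 [0.1 0.2 0.1] False
1.15 [-0.   3.9  6.3] 8.0 [ 0.1  0.3 -0.1] False
1.05 [0.4 4.9 2.9] 8.1 [ 0.   0.1 -0.2] False
0.95 [0.7 4.9 5.4] 8.2 [ 0. -0.  0.] False
0.85 [1.8 3.8 2.3] 8.3 [ 0.1 -0.  -0.1] False
0.75 [ 4.1 -1.4 -1.9] 8.3 [ 0.  -0.1 -0.2] False
0.65 [ 4.7 -2.4 -5.3] 8.4 [-0.  -0.1 -0.4] False
0.55 [ 4.9 -5.1 -5.7] 8.3 [-0.  -0.3 -0.4] False
0.45 [ 3.4  0.6 -2.5] 8.1 [-0.  -0.  -0.1] False
0.35 [ 3.7 -2.4 -4.5] 8.5 [-0.1 -0.2 -0.1] False
0.25 [ 2.6  4.6 -1.6] 8.1 [-0.1  0.1 -0.1] False
0.15 [ 1.6  3.4 -1.2] 8.1 [-0.1 -0.   0.1] False
0.05 [ 1.6  0.7 -3.1] 8.4 [-0.1 -0.2  0.1] False
0.0 [ 0.7  1.3 -2. ] 8.4 [-0.1 -0.1  0.1] False
-0.01 [ 0.4 -2.  -1.9] 8.3 [-0.1 -0.2  0.1] False
60.825
```

View pics/wrist8.png

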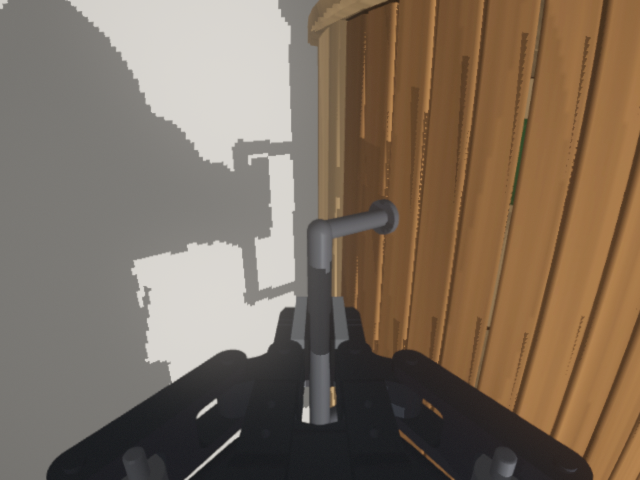

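```bash
python3 - <<'E'
from h import *
for q in(-.03,-.045,-.06,-.075):
    p,a=barpose(q,.95)
    h=bot.servo_line(p,a,speed=40,until_force=25)
    s=bot.read_state(); print(round(q,3),np.round(s["ft_force"],1),np.round(np.array(s["ee_pos"])-p,1),h)
    if h or s["ft_force"][2]>12: break
w=Cam("wrist");cv2.imwrite("pics/wrist9.png",w.im)
E
```

```text
-0.03 [-5.7  1.2 21.1] [ 0.4 -0.7  1.7] False
```

View pics/wrist9.png

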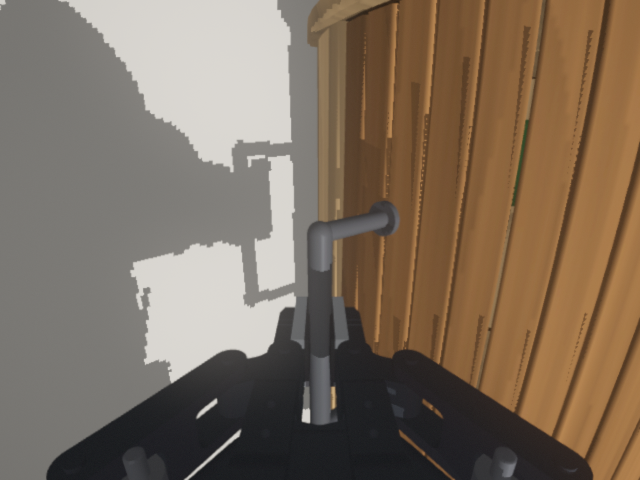

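```bash
python3 - <<'E'
from h import *
bot.move_gripper(22)
p,A,_=tool()
bot.servo_line((p-A[:,1]*90).tolist(),speed=100)
bot.move_joints([-1.0,-.1,1.5,0,1.3,0.5])
t=Cam("top");C=t.cloud();cv2.imwrite("pics/top10.png",t.im);s=Cam("side");cv2.imwrite("pics/side10.png",s.im)
B=C[228:280,425:446].reshape(-1,3);B=B[(B[:,2]>60)&(B[:,2]<130)&(B[:,1]>-235)];L=(B-BOX)@np.c_[bx,by,bz]
print(len(B),np.median(L,axis=0),L.min(0),L.max(0)); print(tool()[2]["clock"])
crop(s.im,100,180,300,400,"side10c.png",4) if 0 else crop(s.im,110,190,300,350,"side10c.png",4)
E
```

```text
240 [-173.11719618   -0.49557405   96.01973683] [-179.16151871  -54.68439557   86.81652682] [-152.83254002   54.82288485  103.99404116]
64.1583
```

View pics/top10.png

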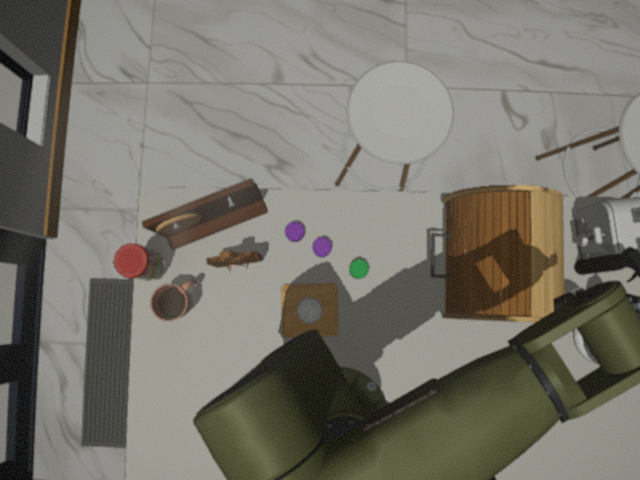

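View pics/side10c.png

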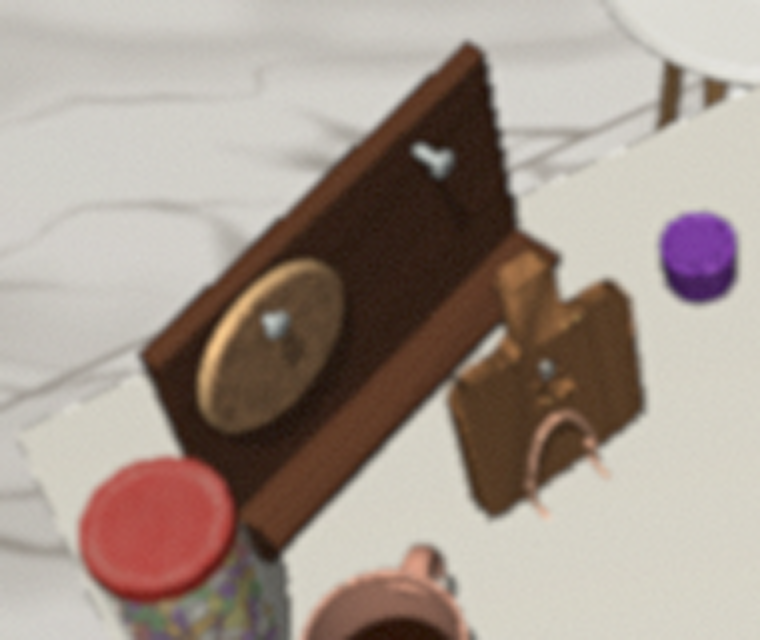

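```bash
python3 - <<'E'
from h import *
s=Cam("side");C=s.cloud(); t=Cam("top");D=t.cloud()
# panel plane: dark points z 60..185 in side crop
P=C[190:350,110:300].reshape(-1,3)
hsv=cv2.cvtColor(s.im,cv2.COLOR_BGR2HSV)[190:350,110:300].reshape(-1,3)
z=np.clip(C[190:350,110:300,2],0,255).astype(np.uint8)
# panel top via top cam
T=D[175:255,140:275].reshape(-1,3); T=T[(T[:,2]>183)&(T[:,2]<197)]
r=cv2.minAreaRect(T[:,:2].astype(np.float32)); print("panel top",len(T),r,cv2.boxPoints(r).round(0).tolist())
F=D[175:255,140:275].reshape(-1,3); F=F[(F[:,2]>8)&(F[:,2]<300)]
# panel front plane from side
sel=P[(P[:,2]>60)&(P[:,2]<185)]
print(len(sel))
np.save("P.npy",P)
# board in top
Bd=D[244:272,200:268].reshape(-1,3); Bd=Bd[Bd[:,2]>80]; 
r=cv2.minAreaRect(Bd[:,:2].astype(np.float32));print("board",len(Bd),r)
H=Bd[Bd[:,2]>150]; print("handle",len(H),H.mean(0),cv2.minAreaRect(H[:,:2].astype(np.float32)))
L=Bd[(Bd[:,2]>120)&(Bd[:,2]<150)]; print("low",len(L),L.mean(0),cv2.minAreaRect(L[:,:2].astype(np.float32)))
# side px of screws
for px in((110+430/4,190+155/4),(110+440/4,190+162/4),(110+275/4,190+325/4)): print(px,s.pts([px]))
for v in range(225,236): print([tuple(C[v,u].round(0).astype(int)) for u in range(213,224,2)])
E
```

```text
panel top 905 ((501.05316162109375, 328.27667236328125), (219.0725860595703, 176.64390563964844), 74.50456237792969) [[387.0, 246.0], [557.0, 199.0], [615.0, 410.0], [445.0, 457.0]]
6895
board 531 ((357.88934326171875, 175.53936767578125), (286.19000244140625, 67.41885375976562), 72.32888793945312)
handle 164 [379.86581669 248.51139892 239.89606453] ((343.9672546386719, 158.42774963378906), (248.4583740234375, 31.404584884643555), 67.71775817871094)
low 264 [384.57976385 255.79130808 139.88412029] ((385.2278137207031, 260.84234619140625), (15.043585777282715, 120.40982818603516), 9.323762893676758)
(217.5, 228.75) [[512.45977794 263.19130963 167.31834562]]
(220.0, 230.5) [[500.4408886  260.66405644 171.46804733]]
(178.75, 271.25) [[444.53168061 388.06195715 173.93353892]]
[(np.int64(519), np.int64(269), np.int64(175)), (np.int64(521), np.int64(264), np.int64(170)), (np.int64(522), np.int64(259), np.int64(165)), (np.int64(531), np.int64(252), np.int64(151)), (np.int64(523), np.int64(249), np.int64(157)), (np.int64(529), np.int64(243), np.int64(147))]
[(np.int64(517), np.int64(270), np
[... 2095 characters left out ...]
t64(496), np.int64(266), np.int64(168)), (np.int64(499), np.int64(260), np.int64(162)), (np.int64(530), np.int64(247), np.int64(117))]
[(np.int64(516), np.int64(275), np.int64(149)), (np.int64(518), np.int64(270), np.int64(142)), (np.int64(520), np.int64(264), np.int64(136)), (np.int64(520), np.int64(260), np.int64(133)), (np.int64(526), np.int64(253), np.int64(123)), (np.int64(530), np.int64(247), np.int64(114))]
[(np.int64(514), np.int64(276), np.int64(148)), (np.int64(520), np.int64(270), np.int64(137)), (np.int64(520), np.int64(265), np.int64(133)), (np.int64(523), np.int64(259), np.int64(126)), (np.int64(525), np.int64(254), np.int64(119)), (np.int64(531), np.int64(248), np.int64(109))]
```

```bash
python3 - <<'E'
from h import *
from scipy.optimize import least_squares
s=Cam("side");C=s.cloud(); t=Cam("top");D=t.cloud()
T=D[175:255,140:275].reshape(-1,3); T=T[(T[:,2]>184)&(T[:,2]<196)&(np.linalg.norm(T-t.e,axis=1)<1500)]
m=np.median(T,axis=0);print(m)
d=np.linalg.svd(T-T.mean(0),full_matrices=False)[2][0];
for _ in range(5):
    c=np.median(T[:,:2],axis=0); r=T[:,:2]-c; n=np.array([-d[1],d[0]])/np.hypot(d[0],d[1]); k=abs(r@n)<14; u,_,v=np.linalg.svd(r[k]-r[k].mean(0),full_matrices=False); d=np.r_[v[0],0]; T=T[k]
print("top ridge",len(T),T.mean(0),np.degrees(np.arctan2(d[1],d[0])),[ (T[:,:2]@d[:2]).min(),(T[:,:2]@d[:2]).max()], T[np.argmin(T[:,1])],T[np.argmax(T[:,1])], np.ptp((T[:,:2]-T[:,:2].mean(0))@np.array([-d[1],d[0]])))
P=C[190:350,110:300].reshape(-1,3)
P=P[(P[:,2]>60)&(P[:,2]<185)&(P[:,0]>420)]
f=lambda p: P[:,0]*np.cos(p[0])+P[:,1]*np.sin(p[0])-p[1]
o=least_squares(f,[0.4,580],loss="cauchy",f_scale=2);print("front plane normal",o.x,np.degrees(o.x[0]),np.median(abs(o.fun)))
Q=P[(o.fun<-6)&(o.fun>-40)&(P[:,2]>140)&(P[:,1]<300)]; print(len(Q),Q.mean(0) if len(Q) else 0)
E
```

```text
[497.55938722 336.33802099 188.18042241]
top ridge 879 [499.41642218 333.77807575 188.34200855] 113.34775471278502 [np.float64(-28.424576688843036), np.float64(240.0926632077818)] [546.67401689 205.99297471 185.15822019] [454.93913244 456.4417396  185.85944414] 24.767498477903978
front plane normal [4.08352067e-01 5.82810609e+02] 23.396849997854684 1.9898024714084386
33 [501.95537382 261.06402602 169.13598904]
```

```bash
cat >> h.py <<'E'
def down(yaw):  # tool x at yaw, pointing down
    x=np.array([np.cos(yaw),np.sin(yaw),0]); return np.c_[x,-bz,np.cross(x,-bz)]
HY=.4083
hx=np.array([np.cos(HY),np.sin(HY),0]); hy=np.array([-np.sin(HY),np.cos(HY),0])
E
python3 - <<'E'
from h import *
for yaw in(.16,.16+np.pi,HY,HY+np.pi):
  for P in([385,261,330],[385,261,175],[512,262,250],[512,262,330]):
    j=bot.ik([float(v) for v in P],quat(down(yaw))); print(round(yaw,2),P,None if j is None else j.round(2))
E
```

```text
0.16 [385, 261, 330] [ 0.52  0.05  1.62 -0.    1.46  0.36]
0.16 [385, 261, 175] [ 0.52  0.19  1.84 -0.    1.11  0.36]
0.16 [512, 262, 250] [ 0.41  0.36  1.45 -0.    1.34  0.25]
0.16 [512, 262, 330] [ 0.41  0.31  1.32 -0.    1.51  0.25]
3.3 [385, 261, 330] None
3.3 [385, 261, 175] None
3.3 [512, 262, 250] None
3.3 [512, 262, 330] None
0.41 [385, 261, 330] [ 0.52  0.05  1.62 -0.    1.46  0.11]
0.41 [385, 261, 175] [ 0.52  0.19  1.84 -0.    1.11  0.11]
0.41 [512, 262, 250] [ 0.41  0.36  1.45 -0.    1.34  0.  ]
0.41 [512, 262, 330] [ 0.41  0.31  1.32 -0.    1.51  0.  ]
3.55 [385, 261, 330] None
3.55 [385, 261, 175] None
3.55 [512, 262, 250] None
3.55 [512, 262, 330] None
```

```bash
python3 - <<'E'
from h import *
bot.move_gripper(60)
bot.move_joints([-.2,-.1,1.5,0,1.5,0.4])
bot.move_to([383.,258.,330.],quat(down(.16)))
w=Cam("wrist");cv2.imwrite("pics/wb.png",w.im);np.savez("wb.npz",C=w.cloud(),e=w.e)
bot.move_to([505.,260.,330.],quat(down(HY)))
w=Cam("wrist");cv2.imwrite("pics/ws.png",w.im);np.savez("ws.npz",C=w.cloud(),e=w.e)
print(tool()[2]["clock"])
E
```

```text
68.1917
```

View pics/wb.png

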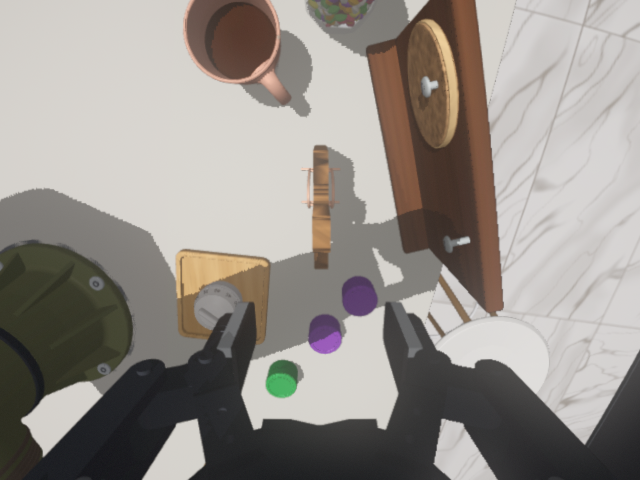

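View pics/ws.png

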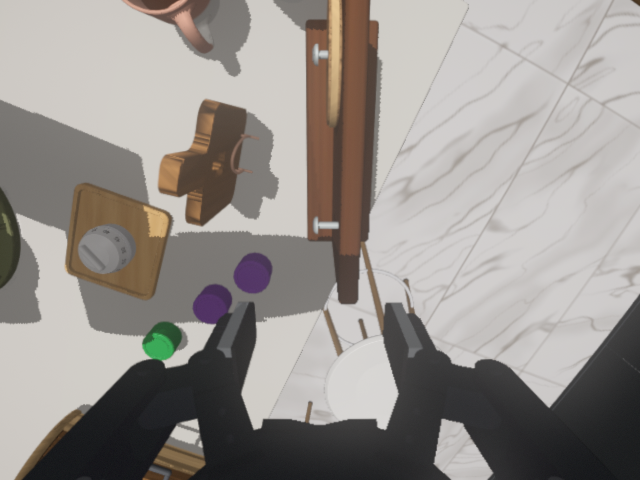

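```bash
python3 - <<'E'
from h import *
d=np.load("wb.npz");C=d["C"];e=d["e"]
P=C[135:280,295:350].reshape(-1,3); P=P[(np.linalg.norm(P-e,axis=1)<600)&(P[:,2]>80)&(P[:,2]<230)]
for a in range(90,215,10):
    q=P[(P[:,2]>=a)&(P[:,2]<a+10)]
    if len(q)>5: print(a,len(q),q.min(0).round(1),q.max(0).round(1),q.mean(0).round(1))
S=P[(P[:,2]>136)&(P[:,2]<150)]; r=cv2.minAreaRect(S[:,:2].astype(np.float32)); print("shoulder",r,cv2.boxPoints(r).round(1).tolist(),np.median(S[:,2]))
Hh=P[P[:,2]>200];r=cv2.minAreaRect(Hh[:,:2].astype(np.float32)); print("handle top",len(Hh),r,np.median(Hh[:,2]))
d=np.load("ws.npz");C=d["C"];e=d["e"]
P=C[200:250,300:345].reshape(-1,3); L=np.c_[P@hx,P@hy,P[:,2]]
k=(P[:,2]>145)&(P[:,2]<186);L=L[k]
sh=L[(L[:,0]<588)]
hd=sh[sh[:,2]>0]
print(len(hd))
for a in range(550,592,3):
    q=hd[(hd[:,0]>=a)&(hd[:,0]<a+3)]
    if len(q): print(a,len(q),q.min(0).round(1),q.max(0).round(1))
# panel
P=C.reshape(-1,3); L=np.c_[P@hx,P@hy,P[:,2]]; T=L[(abs(L[:,2]-190)<6)&(L[:,0]>560)&(L[:,0]<620)&(L[:,1]<260)]
print("panel top",np.percentile(T[:,0],[2,50,98]),T[:,1].min(),np.median(T[:,2])); 
for a in range(-30,200,25):
    q=T[(T[:,1]>a)&(T[:,1]<a+25)]; 
    if len(q): print(a,len(q),np.percentile(q[:,0],[3,97]).round(1))
E
```

```text
100 12 [368.4 321.2 100. ] [381.3 323.3 102.7] [375.7 322.4 101.3]
110 15 [367.6 321.1 115.9] [381.  323.2 119.6] [374.3 322.1 117.7]
120 16 [367.9 320.8 127.1] [380.8 322.9 129.7] [374.7 321.8 128.1]
130 157 [368.  204.9 130.4] [399.5 322.1 140. ] [378.3 298.5 136.8]
140 841 [369.2 208.3 140. ] [399.5 316.7 150. ] [381.9 278.  144.2]
150 99 [374.7 276.8 150.2] [388.4 283.3 159.9] [381.6 279.  153.9]
160 45 [375.3 276.2 160.8] [388.3 278.5 169.9] [381.6 277.4 165.4]
170 39 [375.5 276.2 170. ] [388.8 278.7 179.7] [382.3 277.5 175.3]
180 50 [375.6 276.5 180.1] [388.6 278.8 189.9] [382.2 277.5 184.6]
190 56 [375.1 276.1 190.3] [388.4 278.7 199.9] [381.8 277.4 195. ]
200 660 [375.2 248.7 200.1] [393.4 278.5 210. ] [384.1 265.4 207.6]
210 26 [377.7 256.5 210. ] [390.8 269.3 210.9] [383.5 262.9 210.3]
shoulder ((384.4153747558594, 262.9778137207031), (14.008055686950684, 115.12984466552734), 9.447937965393066) [[368.1000061035156, 318.6000061035156], [387.0, 205.0], [400.79998779296875, 207.3000030517578], [381.8999938964844, 320.8999938964844]] 143.85064969270863
handle top 686 ((384.2987365722656, 263.47344970703125), (13.972774505615234, 28.633604049682617), 9.367281913757324) 208.44417115742655
343
559 10 [561.4  35.9 164. ] [561.5  44.1 166.8]
562 48 [562.3  34.  165.1] [565.   47.4 173.8]
565 37 [565.   35.5 164.4] [567.6  47.6 173.4]
568 21 [568.5  37.8 164.9] [570.3  43.  168.8]
571 28 [571.1  37.9 164.8] [573.8  42.9 169.4]
574 21 [574.6  37.9 165.6] [576.4  43.2 169.2]
577 26 [577.3  37.8 164.6] [580.   42.9 169.1]
580 22 [580.   37.4 164.9] [582.7  43.  169.3]
583 130 [583.4  14.  145.4] [584.1  66.3 186. ]
panel top [578.59159345 592.11274428 601.38132805] -26.34877009802011 189.6701365140774
-30 425 [583.5 600.6]
-5 569 [583.9 600.8]
20 619 [584.1 600.9]
45 680 [584. 601.]
70 744 [584.3 601.3]
95 783 [584.5 601. ]
120 852 [584.6 601.1]
145 1007 [578.8 601.3]
170 1251 [576.4 601.3]
195 481 [584.6 601.6]
```

```bash
cat >> h.py <<'E'
HY2=.4040
def hang(a,b,z): return (a*hx+b*hy+z*bz).tolist()
E
python3 - <<'E'
from h import *
Q=quat(down(.164)); x,y=384.4,263.4
bot.move_gripper(50,60)
bot.move_to([x,y,280],Q)
print(bot.servo_line([x,y,185],Q,speed=80,until_force=10))
s=bot.read_state();print(s["ee_pos"].round(1))
bot.move_gripper(0,60)
s=bot.read_state();print("grip",s["grip_width"],s["ft_force"].round(1),s["ee_pos"].round(1))
bot.servo_line([x,y,325],Q,speed=100)
s=bot.read_state();print("lift",s["grip_width"],s["ft_force"].round(1))
w=Cam("wrist");cv2.imwrite("pics/wl.png",w.im);t=Cam("side");cv2.imwrite("pics/sl.png",t.im)
E
```

```text
False
[384.6 263.5 185.5]
grip 13.38032885768691 [0.5 0.7 2.9] [384.5 263.5 185.3]
lift 13.175390621086276 [-0.2  0.6 -1.3]
```

View pics/wl.png

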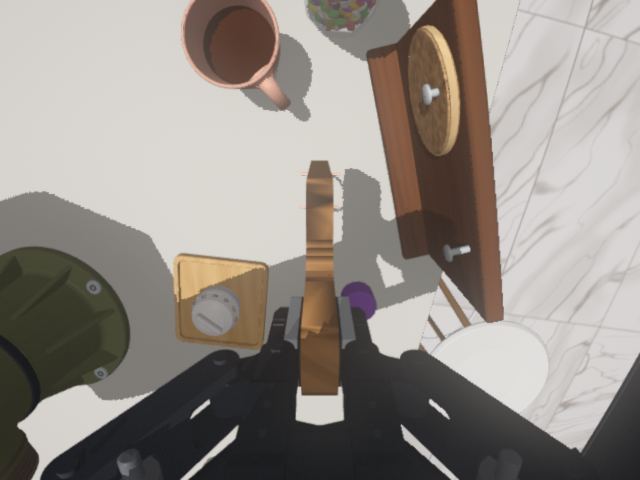

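View pics/sl.png

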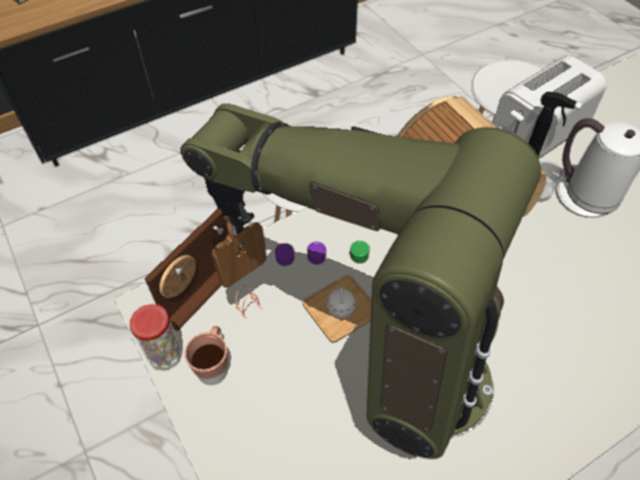

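```bash
python3 - <<'E'
from h import *
Q=quat(down(HY2))
bot.move_to(hang(505,40.6,300),Q)
bot.servo_line(hang(510,40.6,254.5),Q,speed=100)
s=bot.read_state();p=s["ee_pos"];print(p@hx,p@hy,p[2],s["ft_force"].round(1),s["clock"])
w=Cam("wrist");cv2.imwrite("pics/wh.png",w.im);t=Cam("side");crop(t.im,140,130,300,290,"sh.png",4)
C=w.cloud();P=C.reshape(-1,3);P=P[np.linalg.norm(P-w.e,axis=1)<700]
L=np.c_[P@hx,P@hy,P[:,2]]
B=L[(L[:,0]>490)&(L[:,0]<530)&(L[:,1]>40)&(L[:,1]<120)&(L[:,2]>60)&(L[:,2]<290)]
T=B[(abs(B[:,2]-(254.5-64-117+140))<4)&(B[:,1]>58)];print("shoulder",len(T),T.min(0),T.max(0),np.polyfit(T[:,1],T[:,2],1),np.polyfit(T[:,1],T[:,0],1))
S=L[(L[:,0]>556)&(L[:,0]<582)&(L[:,1]>25)&(L[:,1]<60)&(L[:,2]>150)&(L[:,2]<180)]
print(len(S)); 
for a in range(556,582,4):
    q=S[(S[:,0]>=a)&(S[:,0]<a+4)]
    if len(q): print(a,len(q),q.min(0).round(1),q.max(0).round(1))
E
```

```text
510.0747254643979 40.86276317635303 255.21561160455408 [ 0.4  0.6 -1.1] 73.475
shoulder 1827 [503.60536062  59.24340938 209.51899472] [517.5932025   95.43123199 217.49761696] [-1.34619212e-01  2.24214674e+02] [9.90802531e-03 5.09839483e+02]
373
560 130 [561.2  33.1 159.4] [564.   48.4 174.3]
564 61 [564.   33.6 164.6] [568.   47.8 173.5]
568 51 [568.1  37.6 164.2] [571.9  43.2 169.1]
572 54 [572.   37.6 164.5] [575.9  43.1 169.2]
576 52 [576.   37.4 165. ] [579.9  43.1 169.2]
580 25 [580.3  37.5 165.1] [581.9  43.  169.2]
```

View pics/wh.png

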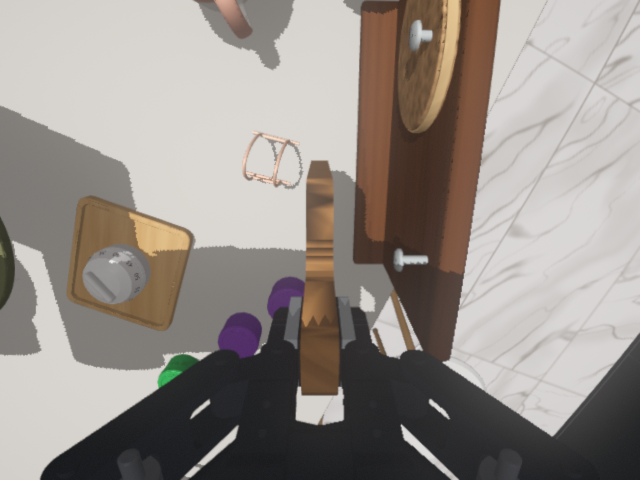

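View pics/sh.png

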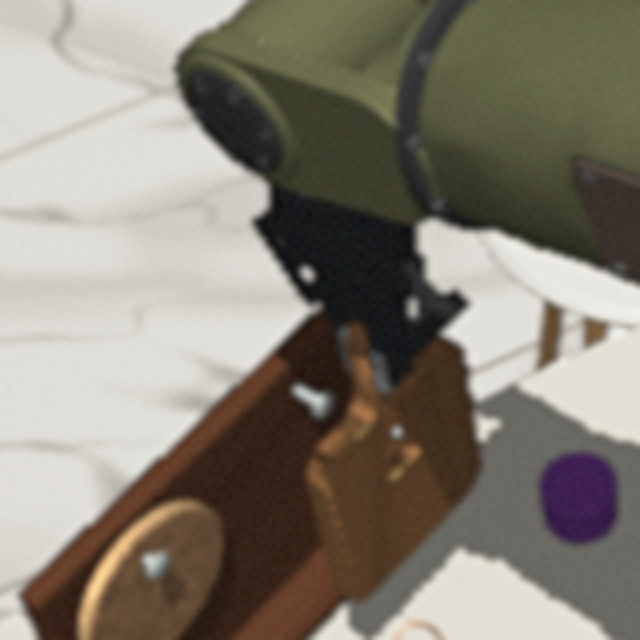

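```bash
python3 - <<'E'
from h import *
d=np.load("wb.npz");C=d["C"];e=d["e"]
n=np.array([np.cos(.164),np.sin(.164),0]);b=np.array([-np.sin(.164),np.cos(.164),0]);c=np.array([384.4,263.4,4])
P=C[135:285,295:350].reshape(-1,3);P=P[(np.linalg.norm(P-e,axis=1)<600)]-c
def prof(L,z0):
  for a in range(-60,65,6):
    q=L[(L[:,1]>=a)&(L[:,1]<a+6)&(abs(L[:,0])<9)&(L[:,2]>z0-15)&(L[:,2]<z0+75)]
    if len(q)>5: print(a,len(q),np.median(q[:,2]).round(1),q[:,1].max().round(1),q[:,0].mean().round(1))
prof(np.c_[P@n,P@b,P[:,2]],140)
print()
w=Cam("wrist");p,A,_=tool();C=w.cloud().reshape(-1,3);C=C[np.linalg.norm(C-w.e,axis=1)<700]-p
L=C@np.c_[A[:,0],A[:,2],bz]; L[:,2]+=181; prof(L,140); q=L[(abs(L[:,0])<9)&(L[:,2]>100)&(L[:,2]<150)];print(q[:,1].max())
E
```

```text
-60 30 134.4 -54.0 -0.8
-54 60 138.3 -48.2 -0.1
-48 80 140.0 -42.1 -0.0
-42 70 140.2 -36.9 0.1
-18 35 201.5 -12.2 0.2
-12 110 204.6 -6.1 0.3
-6 135 205.3 -0.1 -0.2
0 148 205.1 6.0 -0.0
6 170 203.7 11.9 -0.2
12 376 176.9 18.0 -0.1
18 125 143.1 24.0 -0.2
24 107 140.4 30.0 -0.1
30 100 140.0 35.6 -0.1
36 112 140.1 42.0 -0.1
42 111 139.5 48.0 -0.1
48 111 136.9 53.9 0.0
54 94 131.7 58.6 -0.1

-18 13 202.1 -12.0 0.3
-12 436 204.3 -6.0 0.1
-6 658 204.7 -0.0 -0.1
0 678 204.8 6.0 0.2
6 1293 202.6 12.0 -0.5
12 2545 182.1 17.9 0.2
18 394 143.2 24.0 0.4
24 326 140.3 30.0 0.2
30 304 139.8 36.0 0.5
36 325 139.8 42.0 0.4
42 343 139.2 48.0 0.4
48 362 136.9 54.0 0.4
54 349 131.3 59.2 0.4
59.68500453705491
```

```bash
python3 - <<'E'
from h import *
Q=quat(down(HY2))
def st(n):
    s=bot.read_state();p=s["ee_pos"];print(n,p@hx,p@hy,p[2],s["ft_force"].round(1),s["clock"])
st("0")
h=bot.servo_line(hang(574.6,40.2,254),Q,speed=40,until_force=8);st(h)
w=Cam("wrist");cv2.imwrite("pics/wh2.png",w.im);t=Cam("side");crop(t.im,140,130,300,290,"sh2.png",4)
if not h:
    h=bot.servo_line(hang(574.6,40.2,226),Q,speed=25,until_force=7);st(h)
    w=Cam("wrist");cv2.imwrite("pics/wh3.png",w.im);t=Cam("side");crop(t.im,140,130,300,290,"sh3.png",4)
E
```

```text
0 510.17585286254774 40.68472472321186 255.33469358396098 [ 0.3 -0.1 -0.7] 73.625
False 574.501389570374 40.2159435729909 254.07563912806975 [-0.2 -0.4 -1.1] 75.3917
True 574.6004844317073 40.20240522915169 229.12094516901143 [-0.4 -0.9  5.2] 76.4083
```

View pics/sh2.png

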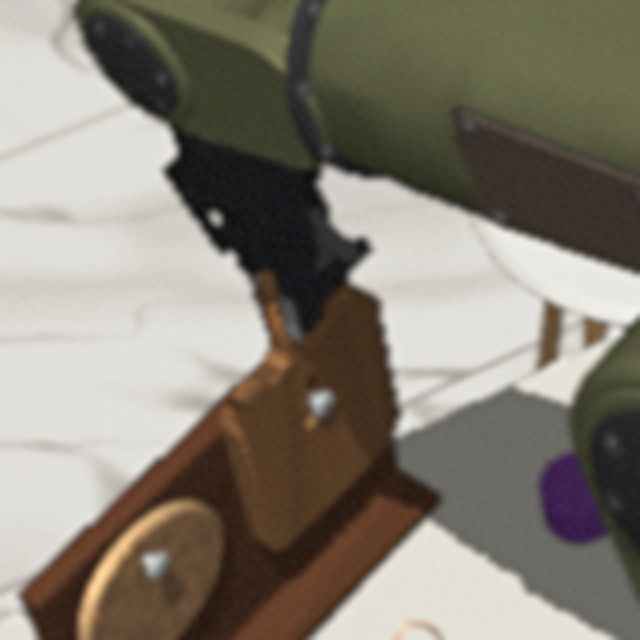

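```bash
python3 - <<'E'
from h import *
Q=quat(down(HY2))
bot.move_gripper(40)
print(bot.read_state()["ft_force"].round(1))
bot.servo_line(hang(574.6,40.2,330),Q,speed=80)
bot.servo_line(hang(560,40,360),Q,speed=100)
bot.move_joints([-.3,-.1,1.4,0,1.5,0.0])
for n in("top","side"):
    t=Cam(n);cv2.imwrite(f"pics/{n}20.png",t.im)
    if n=="side": crop(t.im,110,160,310,380,"s20.png",3)
C=t.cloud()[190:350,110:300].reshape(-1,3)
print(bot.read_state()["clock"])
E
```

```text
[ 0.6  0.3 -0.4]
80.3583
```

View pics/s20.png

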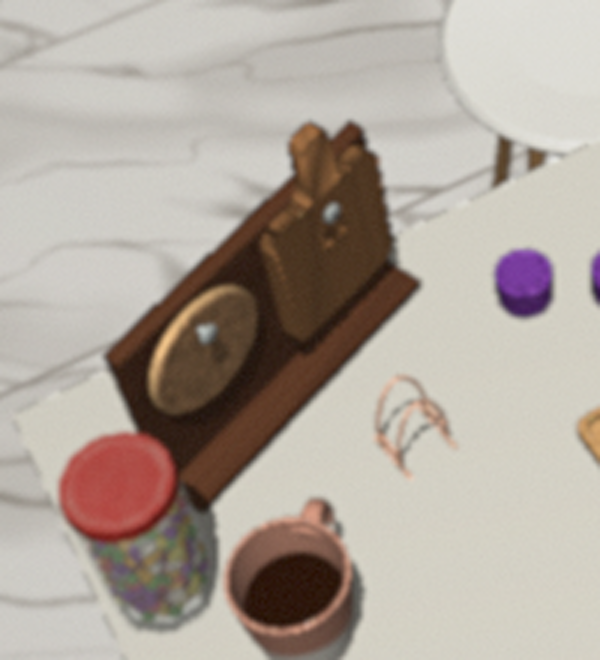

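View pics/top20.png

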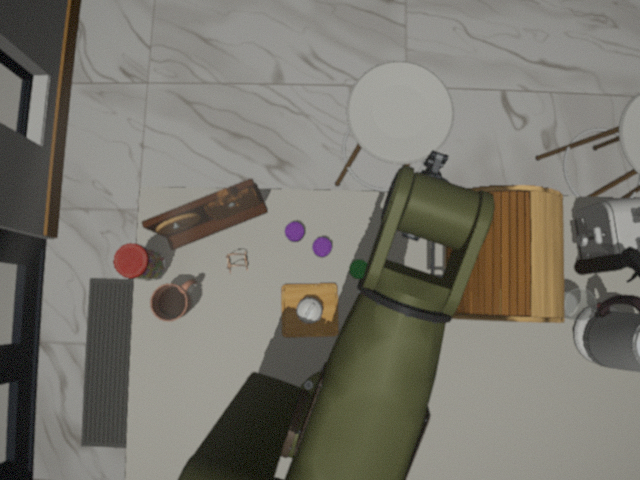

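```bash
python3 - <<'E'
from h import *
A=hatt(.95,1)
bot.move_to((hbar(.24)-A[:,1]*140+[0,0,0]).tolist(),quat(A))
w=Cam("wrist");cv2.imwrite("pics/wc.png",w.im)
C=w.cloud();P=C.reshape(-1,3);P=P[(np.linalg.norm(P-w.e,axis=1)<600)];L=(P-BOX)@np.c_[bx,by,bz]
B=L[(abs(L[:,1])<35)&(L[:,0]<-158)&(L[:,0]>-190)&(L[:,2]>75)&(L[:,2]<130)];print(len(B),B.min(0),B.max(0))
f=L[(abs(L[:,1])<35)&(L[:,0]<-90)&(L[:,0]>-150)&(L[:,2]>30)]
for z in range(40,120,6):
    q=f[(f[:,2]>=z)&(f[:,2]<z+6)]; print(z,len(q),np.median(q[:,0]).round(1) if len(q) else "")
print(bot.read_state()["clock"])
E
```

```text
836 [-179.6799573   -34.96055972   91.12132267] [-168.57474129   34.99698356  100.5921556 ]
40 84 -131.2
46 96 -132.9
52 263 -133.1
58 140 -133.1
64 157 -134.1
70 197 -134.4
76 211 -135.2
82 242 -135.3
88 262 -134.8
94 289 -134.9
100 318 -134.2
106 350 -132.8
112 385 -132.0
118 463 -130.4
81.9417
```

View pics/wc.png

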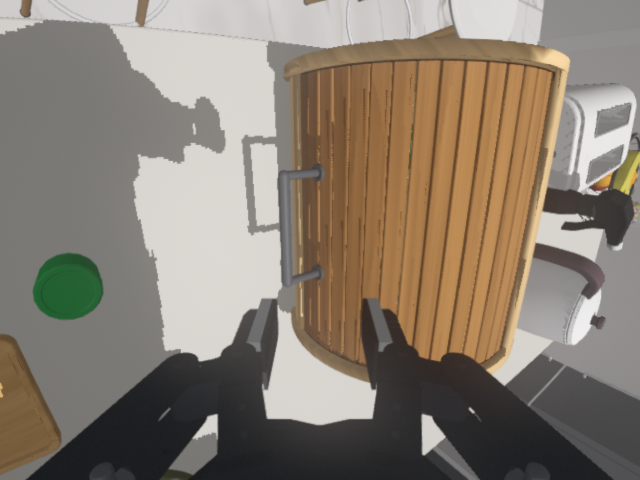

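```bash
python3 - <<'E'
from rig import bot
bot.finish_job(); print(bot.read_state()["clock"])
E
```

```text
the job is handed in; nothing more can be done
the job is handed in; nothing more can be done
```

I finished both jobs and handed in at about 82 s of the 210 s limit.

**Spice box:** I rolled the cover open to its stop. I then stood the one jar (green lid, brown and cream label), the yellow tin and the red tin on the box floor. The yellow tin had been knocked about 3 cm aside, so I located it again before picking it up. The last look inside showed all three upright, and I then rolled the cover shut until its stop pushed back with about 21 N. I left the green and purple tins where they stood.

**Serving board:** I lifted the board out of the rack and passed the round part of its keyhole over the free screw without contact. I then drew it down until the screw met the end of the slot, at the expected height. After release, the side view shows it hanging straight, handle up. The mug and sweet jar show no change in the pictures.

**Checks that were not exact:**
- **Cover:** the pull bar read about 2 mm higher than its nominal shut position. That is within depth noise, and the slats read as continuous down to the lip.
- **Yellow tin:** the set-down stop triggered with little force showing afterwards, but the height matched and the later picture shows the tin standing flat.

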